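Stack pump barrels in the cradle

TASK

Lift the mallet out of the notched wooden cradle and lay it on the black rubber mat. Then pile every pump barrel on the cradle as a pyramid: fill the three notches first, then saddle the rest in the gaps of the row below, each barrel lying along the notches with its ends about level with the others. Do not knock the glass jar over.

Things in the scene. Friction and masses are not known exactly. Their poses are not given: they have to be found in the camera images.
- cradle: Fixed pine cradle on the board: a plank 76 x 222 x 12 mm with two rows of four pointed teeth that make three 90-degree V notches side by side. Origin: centre of its underside; y along the row of notches (the 222 mm way), x along a notch, z up. Notches at y = -58, 0, +58 mm. Tooth tips at y = +-29 and +-87 mm, 33 mm up; each row of teeth is 12 mm thick, at x = +-19 mm.
- notch_place (a point): Where the axis of a barrel lying in the middle notch is: 44 mm above the cradle's underside, over its middle. The outer two are 58 mm either side along the cradle's y.
- saddle_place (a point): Middle of the second row: a barrel saddled on two neighbours has its axis at this height, 92 mm above the cradle's underside, and 29 mm to one side or the other of this point along the cradle's y.
- top_place (a point): Where the axis of a single barrel saddled on the two of the second row is: over the cradle's middle, 140 mm above its underside.
- mat: Thin black rubber mat fixed to the board, 260 x 170 x 4 mm. Origin: centre of its underside; x along the 260 mm side.
- mallet: Short hardwood mallet, about 0.18 kg: round head 56 mm in diameter and 84 mm long, round handle 20 mm in diameter, its end 161 mm from the head's centre. Origin: centre of the head; x along the head's axis, y along the handle away from the head. At first it lies in the cradle, head in the notch at y = -58 mm, handle level over the other two notches.
- mallet_grip (a point): Point on the mallet handle's axis, 58 mm from the head's centre: at the start it is over the middle notch, where there is room for fingers on both sides.
- jar: Clear glass jar with a steel screw lid, 80 mm in diameter, 116 mm high, standing behind the work; origin at the centre of its underside. A bystander.
- barrel1: Steel pump barrel, a short tube 56 mm in outside diameter, 62 mm long, about 0.16 kg, lying on the board at first. 4 to 6 such barrels are present, all alike, the rest absent (None). Origin: its centre; x along its axis. Best held end to end (62 mm) from above. It can roll.
- barrel2: Another pump barrel like barrel1, or absent.
- barrel3: Another pump barrel like barrel1, or absent.
- barrel4: Another pump barrel like barrel1, or absent.
- barrel5: Another pump barrel like barrel1, or absent.
- barrel6: Another pump barrel like barrel1, or absent.
Things that resemble listed ones, but are neither listed nor needed, are in the scene too. What is shaped like the barrel5 but blue or orange is not meant.

How it is judged:
By the outcome, as a careful person would: the job done as asked, in the order asked, and still so for the second after the job is handed in, with the robot touching nothing.
Of barrel1, barrel2, barrel3, barrel4, barrel5, barrel6 only 4 to 6 are there at a start; the rules pass over those that are not, and their reading is None.
At some moment in a run one of mallet, barrel1, barrel2, barrel3, barrel4, barrel5, barrel6 may be knocked a few centimetres aside while the robot is not near it.
Once in a run the grip may slacken for a moment while it holds something.
It also fails if it takes over 210 s, if anything falls off the work surface, if the arm or the gripper's body presses on something with over 40 N, if the wrist force passes 120 N, or if a joint passes its speed limit or range.

ROBOT

A 6-joint arm with a two-finger parallel gripper is mounted at the origin on the work surface. World frame = base frame: x ahead of the robot, y to its left, z up, the work surface at z = 0. Lengths are in m, angles in rad, forces in N, time in s.
With the tool pointing down it reaches from about 0.15 to 0.775 m from the base axis. Payload 6.1 kg.
Tool frame: the origin (TCP) lies midway between the tips of the shut fingers; the grasp point (between the pads) lies 19 mm behind it (arm.grip_point_offset is the distance from the TCP to the grasp point, in m); z points along the fingers, y is the direction in which the jaws open and shut (so a half turn about z gives the same grasp; the last joint's range is limited). The gripper opens to 85 mm and grips with 20 to 120 N. Pads are 22 mm wide; open, the fingers measure 114 mm over their backs; the gripper's body (76 mm by 85 mm) begins 54 mm behind the grasp point. The pads swing forward as they close: fully open they stand 13 mm farther back than shut.
Start: joints at [-1.213, 0.126, -0.04, 1.405, 0, 1.571], TCP at [0.184, -0.492, 0.231] pointing down, gripper open.
Joint ranges: [-2.72, 2.72], [-0.95, 1.95], [-1.27, 1.35], [-1.78, 2.02], [-1.46, 1.47], [-3.14, 3.14]. Speed limits (rad/s): [2.39, 2.39, 3.01, 3.14, 3.14, 3.14].

INTERFACE

Orientations are given as [roll, pitch, yaw] about the fixed x, y, z axes, in that order (R = Rz(yaw) Ry(pitch) Rx(roll)).
In Python, from rig import arm gives the robot as it stands.
- The arm moves only by the tool servo_tool, never from a script. Its arguments are lists of equal length, an entry for each row: "translation": the shift along the tool's x, y, z each as a share of 1000 mm, from -1 to 1, a list of three; "angular": the turn, a rotation vector about the tool's x, y, z each as a share of 0.12 rad, from -1 to 1, a list of three; "claw": the opening, from 0 (shut) to 1 (fully open). In form: {"translation": [[tx, ty, tz], ...], "angular": [[rx, ry, rz], ...], "claw": [claw, ...]}. A call has 1 to 10 rows; each row shifts and turns the commanded pose from where the row before left it, along the tool's axes as they then stand; what a row does not reach is not made up. A row lasts 1/12 s, in which the tool goes at most 41.7 mm and 7.16 degrees, less where a joint would pass 70% of its speed; a pose out of reach is approached as far as the arm can. A call with a number of a shift or a turn outside -1 to 1 is refused whole. A call with a gripper value outside its range is refused whole. The fingers move at their own pace and stop on an object; "squeeze" is the grip in N (left out, the last holds). Time passes only in rows, so rows that do not move let the fingers close. It gives the time, the measured TCP pose, the force and the opening at its end, in the units of the state.
- arm.state(): the state, without advancing time (a new reading comes with each control period).
- arm.get_image(name): name is "side" or "top"; returns the picture (384x512x3 uint8, red, green, blue); there is no depth.
- arm.camera_info(name): a dict with "fx", "fy", "cx", "cy" (pixels), "k1" (the pictures are not rectified: a ray, as slopes to the right and down, at radius r is drawn at 1 + k1 r^2 times it, then the intrinsics apply), "xyz" and "rotation" of the camera in the world. Camera axes: x right, y up, looking along -z (the intrinsics and any distortion apply to the point x, -y, -z); pixel columns grow to the right and rows downward; lengths in m; the calibration is good to about 2 mm. A picture is of the moment at which its call begins. camera_info takes no time and is no camera call.
- arm.close_job(): hands the job in, once; it reports no verdict.
The state is a dict: "clock": time; "joint_positions": joint angles; "qvel": joint speeds; "effort": joint torques, N m; "tcp_pos": TCP position; "orientation": TCP orientation; "force": force on the tool from outside, world axes, zero at the start; "wrist_torque": the same for the moment, N m; "grip_width": opening from 0.0 (shut) to 1.0 (fully open).
Only numpy, scipy, OpenCV 4.12 (cv2) and the standard library are available. Lean on these libraries where they do the work, as an engineer would, in place of code of your own. Each camera call takes 0.05 s, during which the arm holds its last target.

## Working session

There is one attempt and no reset: what is moved stays moved. The work goes in short steps, Python scripts to look and compute and a tool call to move; the robot and the scene stay as the last step left them, time stands still between calls to the robot, and variables do not carry over. Pictures are saved under pics/ and viewed, and the job is handed in when it is done.

Besides the shell and the picture viewer there is one more tool, called as a command line: name --argument value ..., lists and objects as JSON in quotes. servo_tool: Moves the arm, as the interface text tells. Its arguments: {"type":"object","properties":{"translation":{"type":"array"},"angular":{"type":"array"},"claw":{"type":"array"},"squeeze":{"type":"number"}},"required":["translation","angular","claw"]}

```bash
mkdir -p pics; ls
python3 - <<'E'
from rig import arm
import cv2
print(arm.state())
for n in("side","top"):
    print(n,arm.camera_info(n)); im=arm.get_image(n); cv2.imwrite(f"pics/{n}0.png",im[:,:,::-1])
E
```

```text
pics
{'clock': 0.0, 'joint_positions': array([-1.21300192e+00,  1.26392496e-01, -4.06022210e-02,  1.40538113e+00,
        2.44042327e-05,  1.57079233e+00]), 'qvel': array([ 2.63598830e-04, -3.40419925e-04, -7.01184717e-04, -2.96572137e-05,
       -1.48843662e-03,  5.20329034e-04]), 'effort': array([-1.23864652e-04, -4.35914004e+01,  3.52923846e+01,  1.74363807e-02,
        4.80307233e-05, -2.24987474e-05]), 'tcp_pos': array([ 0.18372783, -0.49137894,  0.23052455]), 'orientation': array([-3.14001313e+00, -2.44105091e-05,  3.57798362e-01]), 'force': array([ 0.51858304, -0.25973794, -0.60780596]), 'wrist_torque': array([-0.00306952,  0.05323621,  0.04116354]), 'grip_width': 0.999986254954169}
side {'fx': 461.9781093431356, 'fy': 461.9781093431356, 'cx': 247.6493882045646, 'cy': 191.02326501729655, 'k1': -0.1339353805128281, 'xyz': array([ 0.45775206, -0.89116016,  1.20572763]), 'rotation': array([ 0.70075753,  0.0040305 , -0.11821969])}
top {'fx': 451.13594603464463, 'fy': 451.13594603464463, 'cx': 244.87088999964922, 'cy': 195.05881650783454, 'k1': -0.06889515058480761, 'xyz': array([0.47142265, 0.01281082, 1.37037752]), 'rotation': array([ 0.06962654, -0.01541736, -1.5971688 ])}
```

View pics/side0.png

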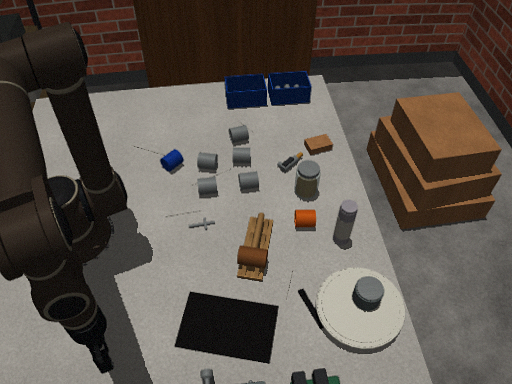

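View pics/top0.png

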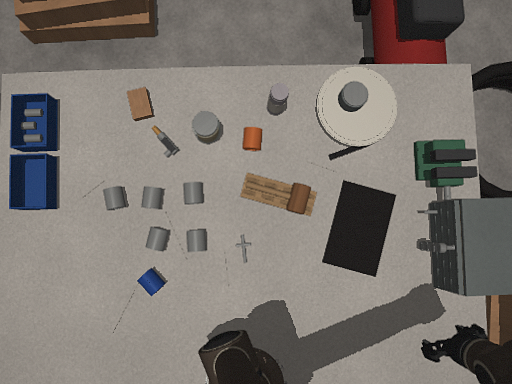

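```bash
cat > h.py <<'E'
import numpy as np, cv2
from scipy.spatial.transform import Rotation as R
from rig import arm
def cam(n):
    c=arm.camera_info(n); K=np.array([[c['fx'],0,c['cx']],[0,c['fy'],c['cy']],[0,0,1]]); 
    return K,c['k1'],np.array(c['xyz']),R.from_euler('xyz',c['rotation']).as_matrix()
def ray(n,px):
    K,k1,o,M=cam(n)
    p=cv2.undistortPoints(np.array(px,float).reshape(-1,1,2),K,np.array([k1,0,0,0.]),None,None).reshape(-1,2)
    d=np.c_[p[:,0],-p[:,1],-np.ones(len(p))]@M.T
    return o,d
def onz(n,px,z):
    o,d=ray(n,px); return o+d*((z-o[2])/d[:,2])[:,None]
def proj(n,P):
    K,k1,o,M=cam(n); q=(np.array(P,float).reshape(-1,3)-o)@M
    s=np.c_[q[:,0]/-q[:,2],-q[:,1]/-q[:,2]]; r2=(s**2).sum(1)[:,None]; s=s*(1+k1*r2)
    return s*[K[0,0],K[1,1]]+[K[0,2],K[1,2]]
def tri(p1,p2):
    (o1,d1),(o2,d2)=ray("side",[p1]),ray("top",[p2]); d1=d1[0];d2=d2[0]
    s=np.linalg.lstsq(np.c_[d1,-d2],o2-o1,rcond=None)[0]; a=o1+s[0]*d1;b=o2+s[1]*d2
    return (a+b)/2,np.linalg.norm(a-b)
def snap(n,name,crop=None,k=1):
    im=arm.get_image(n)[:,:,::-1].copy(); cv2.imwrite(f"pics/{name}_raw.png",im)
    if crop: x0,y0,x1,y1=crop; im=im[y0:y1,x0:x1]
    im=cv2.resize(im,None,fx=k,fy=k,interpolation=cv2.INTER_CUBIC); cv2.imwrite(f"pics/{name}.png",im)
E
python3 - <<'E'
import cv2
from h import *
a=cv2.imread("pics/top0.png");b=cv2.imread("pics/side0.png")
cv2.imwrite("pics/t0c.png",cv2.resize(a[120:300,90:350],None,fx=3,fy=3,interpolation=2))
cv2.imwrite("pics/s0c.png",cv2.resize(b[100:300,150:360],None,fx=3,fy=3,interpolation=2)[:600])
cv2.imwrite("pics/s0d.png",cv2.resize(b[100:384,270:420],None,fx=2,fy=2,interpolation=2))
# mat outline
m=(a.max(2)<40).astype('uint8'); m[:, :310]=0; m[:,410:]=0; m[:150]=0; m[290:]=0
c=max(cv2.findContours(m,0,1)[0],key=cv2.contourArea)
for p in cv2.boxPoints(cv2.minAreaRect(c)): print(p,onz("top",[p],.004)[0])
E
```

```text
[322.09933 262.51266] [ 0.35583827 -0.23884569  0.004     ]
[343.19742 180.23012] [ 0.60404533 -0.31318919  0.004     ]
[396.03146 193.77728] [ 0.55831998 -0.47592383  0.004     ]
[374.93338 276.0598 ] [ 0.30967321 -0.3991167   0.004     ]
```

View pics/t0c.png

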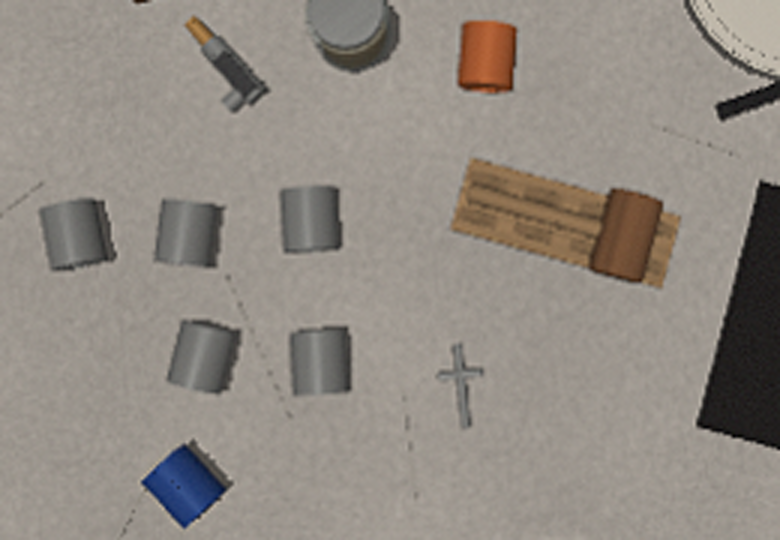

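View pics/s0c.png

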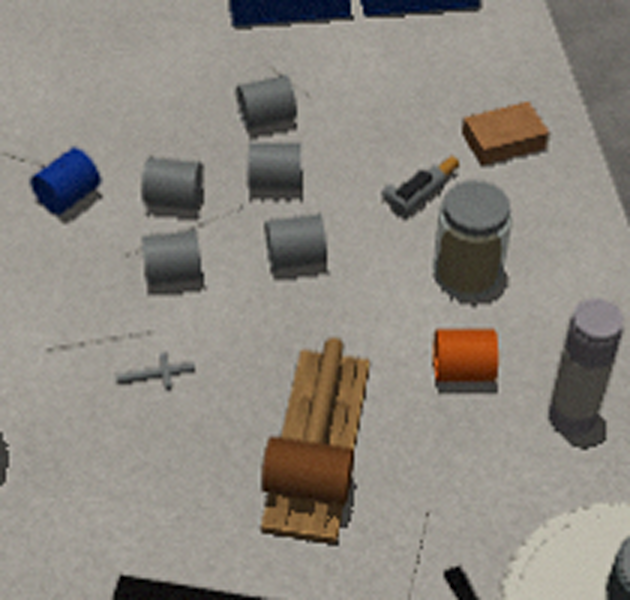

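View pics/s0d.png

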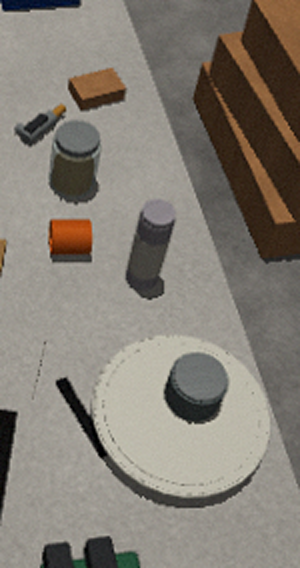

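```bash
cat >> h.py <<'E'
def barrels(n,im,z=0.028):
    hsv=cv2.cvtColor(im,cv2.COLOR_BGR2HSV); bg=cv2.medianBlur(im,41).astype(int)
    b,g,r=[im[:,:,i].astype(int) for i in range(3)]
    m=((abs(r-b)<9)&(r-b<9)&(im.max(2)>45)&(im.max(2)<175)).astype('uint8')
    m=cv2.morphologyEx(m,cv2.MORPH_OPEN,np.ones((3,3)))
    out=[]
    for c in cv2.findContours(m,0,1)[0]:
        if 250<cv2.contourArea(c)<1400:
            rc=cv2.minAreaRect(c); out.append((rc,c))
    return m,out
E
python3 - <<'E'
from h import *
for n in("top","side"):
    im=cv2.imread(f"pics/{n}0.png"); m,o=barrels(n,im); cv2.imwrite(f"pics/m_{n}.png",m*255)
    for rc,c in o:
        bp=onz(n,cv2.boxPoints(rc),.028)[:,:2]
        e1=bp[1]-bp[0];e2=bp[2]-bp[1]
        M=cv2.moments(c)
        print(n,np.round(rc[0]),onz(n,[rc[0]],.028)[0][:2].round(3),onz(n,[[M['m10']/M['m00'],M['m01']/M['m00']]],.028)[0][:2].round(3),"sides",np.linalg.norm(e1).round(3),np.linalg.norm(e2).round(3),"ang",np.degrees(np.arctan2(e1[1],e1[0])).round(1))
im=cv2.imread("pics/top0.png"); hsv=cv2.cvtColor(im,cv2.COLOR_BGR2HSV)
m=((hsv[:,:,0]<25)&(hsv[:,:,1]>80)&(hsv[:,:,2]>50)).astype('uint8'); m[:160]=0;m[220:]=0;m[:,:235]=0;m[:,325:]=0
m=cv2.morphologyEx(m,cv2.MORPH_CLOSE,np.ones((3,3)))
c=max(cv2.findContours(m,0,1)[0],key=cv2.contourArea); bx=cv2.boxPoints(cv2.minAreaRect(c)); print(bx); P=onz("top",bx,.012);print(P.round(4),P.mean(0)); print([np.linalg.norm(P[i]-P[i-1]).round(4) for i in range(4)])
E
```

```text
top [436. 244.] [ 0.402 -0.582] [ 0.398 -0.576] sides 0.116 0.048 ang -91.8
top [196. 240.] [0.435 0.136] [0.435 0.136] sides 0.056 0.065 ang -91.5
top [158. 239.] [0.442 0.252] [0.442 0.252] sides 0.068 0.061 ang -15.0
top [458. 247.] [ 0.392 -0.653] [ 0.388 -0.654] sides 0.02 0.288 ang -88.2
top [152. 197.] [0.565 0.265] [0.565 0.265] sides 0.063 0.061 ang -7.0
top [115. 197.] [0.567 0.376] [0.567 0.378] sides 0.067 0.067 ang -80.2
top [443. 214.] [ 0.492 -0.61 ] [ 0.495 -0.617] sides 0.056 0.175 ang -88.0
top [194. 192.] [0.576 0.143] [0.576 0.143] sides 0.057 0.063 ang -91.4
top [456. 171.] [ 0.622 -0.661] [ 0.621 -0.661] sides 0.125 0.031 ang -91.1
top [456. 154.] [ 0.675 -0.661] [ 0.676 -0.659] sides 0.125 0.031 ang -91.0
top [208. 124.] [0.784 0.096] [0.783 0.102] sides 0.076 0.096 ang -11.3
top [278.  98.] [ 0.859 -0.121] [ 0.866 -0.122] sides 0.052 0.09 ang -91.1
top [354.  94.] [ 0.865 -0.353] [ 0.864 -0.353] sides 0.081 0.079 ang -90.7
top [364.  36.] [ 1.052 -0.394] [ 1.057 -0.402] sides 0.053 0.136 ang -84.3
top [438.  10.] [ 1.136 -0.639] [ 1.139 -0.64 ] sides 0.159 0.0
[... 220 characters left out ...]
0.144 0.058 ang 67.3
side [248. 179.] [0.578 0.15 ] [0.578 0.15 ] sides 0.069 0.066 ang 2.6
side [378. 201.] [0.994 0.002] [0.997 0.018] sides 0.073 0.295 ang 20.7
side [309. 169.] [0.794 0.17 ] [0.794 0.171] sides 0.089 0.085 ang 71.4
side [487. 120.] [1.567 0.351] [1.567 0.349] sides 0.069 0.296 ang 31.8
side [428.  86.] [1.4   0.582] [1.384 0.578] sides 0.198 0.127 ang -4.4
[[239.70773 196.73845]
 [247.25388 169.06923]
 [317.3154  188.17693]
 [309.76926 215.84615]]
[[ 0.5609  0.0051  0.012 ]
 [ 0.6444 -0.0199  0.012 ]
 [ 0.5809 -0.231   0.012 ]
 [ 0.4977 -0.2049  0.012 ]] [ 0.57097661 -0.1126971   0.012     ]
[np.float64(0.2193), np.float64(0.0871), np.float64(0.2204), np.float64(0.0872)]
```

Run:
```python
import cv2,numpy as np
cv2.imwrite("pics/mm.png",np.vstack([cv2.imread("pics/m_top.png")[80:300],cv2.imread("pics/m_side.png")[80:300]]))
a=cv2.imread("pics/top0.png");b=cv2.imread("pics/side0.png")
cv2.imwrite("pics/cr_t.png",cv2.resize(a[165:225,235:325],None,fx=8,fy=8,interpolation=2))
cv2.imwrite("pics/cr_s.png",cv2.resize(b[205:285,230:280],None,fx=7,fy=7,interpolation=2))
```

```text
(no output)
```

View pics/mm.png

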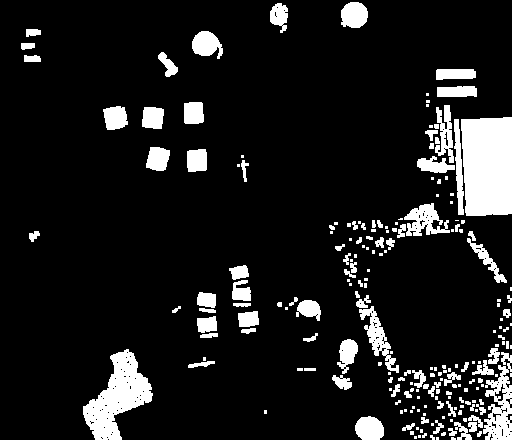

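View pics/cr_t.png

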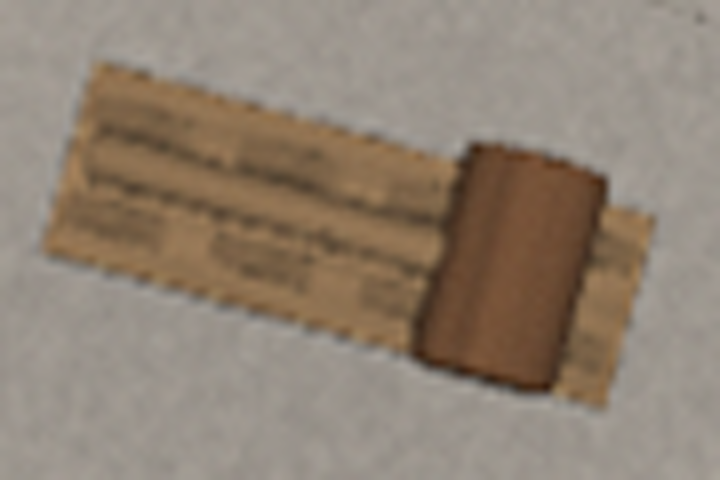

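View pics/cr_s.png

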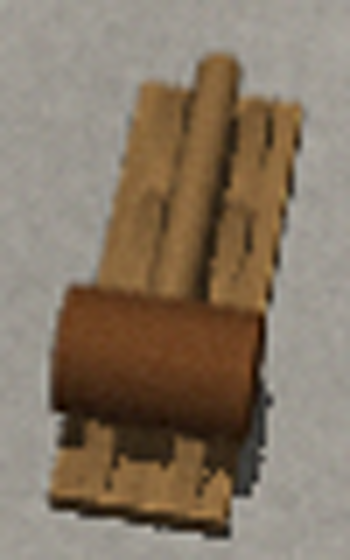

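Run:
```python
from h import *
T=[(247.1,173.1),(240.6,196.9),(310.9,215.6),(316.9,191.6)]
S=[(272.6,219.7),(250.4,217.1),(237.0,276.5),(262.3,279.5)]
for n,px in(("top",T),("side",S)):
    P=onz(n,px,.012); print(P.round(4)); print(P.mean(0).round(4),[np.linalg.norm(P[i]-P[i-1]).round(3) for i in range(4)])
    d=(P[0]+P[1]-P[2]-P[3])/2; print("y yaw-90",np.degrees(np.arctan2(d[1],d[0]))-90)
    d=(P[0]+P[3]-P[2]-P[1])/2; print("x yaw",np.degrees(np.arctan2(d[1],d[0])))
for b in [(.435,.136),(.442,.252),(.565,.265),(.567,.376),(.576,.143)]: print(proj("side",[[*b,.028]]))
```

```text
[[ 0.6321 -0.0191  0.012 ]
 [ 0.5603  0.0024  0.012 ]
 [ 0.4984 -0.2084  0.012 ]
 [ 0.5706 -0.2293  0.012 ]]
[ 0.5653 -0.1136  0.012 ] [np.float64(0.219), np.float64(0.075), np.float64(0.22), np.float64(0.075)]
y yaw-90 -16.34801205900996
x yaw -16.437091370809892
[[ 0.6371 -0.0201  0.012 ]
 [ 0.5676 -0.001   0.012 ]
 [ 0.502  -0.2129  0.012 ]
 [ 0.5743 -0.2318  0.012 ]]
[ 0.5703 -0.1164  0.012 ] [np.float64(0.221), np.float64(0.072), np.float64(0.222), np.float64(0.075)]
y yaw-90 -16.862839476424526
x yaw -14.953276587864076
[[206.4426575  185.74014453]]
[[206.45170782 160.9201469 ]]
[[240.61760099 155.25740354]]
[[237.9407689 134.1600031]]
[[247.70698788 180.37940154]]
```

```bash
cat >> h.py <<'E'
def plan(x,y,z,yaw=None):
    s=arm.state(); p=np.array(s['tcp_pos']); M=R.from_euler('xyz',s['orientation']).as_matrix()
    cy=s['orientation'][2]
    if yaw is not None:
        d=(np.radians(yaw)-cy+np.pi/2)%np.pi-np.pi/2
        print("now yaw",np.degrees(cy).round(2),"rot z total units",round(-d/.12,3)); M=R.from_euler('z',d).as_matrix()@M
    t=M.T@(np.array([x,y,z])-p); print("t",s['clock'].__round__(2),"pos",p.round(4),"tool delta after rot (m)",t.round(4),"dist",np.linalg.norm(t).round(3))
C0=np.array([.567,-.115]);CY=np.radians(-16.4)
def cr(x,y): # cradle xy->world
    c,s=np.cos(CY),np.sin(CY); return C0+[c*x-s*y,s*x+c*y]
E
python3 -c "
from h import *
plan(*cr(0,0),.2,73.6)"
```

```text
now yaw 20.5 rot z total units -7.723
t 0.1 pos [ 0.1837 -0.4914  0.2306] tool delta after rot (m) [0.4693 0.2614 0.0303] dist 0.538
```

servo_tool --translation '[[0,0,0],[0,0,0],[0,0,0],[0,0,0],[0,0,0],[0,0,0],[0,0,0],[0,0,0]]' --angular '[[0,0,-0.965],[0,0,-0.965],[0,0,-0.965],[0,0,-0.965],[0,0,-0.965],[0,0,-0.965],[0,0,-0.965],[0,0,-0.965]]' --claw '[1,1,1,1,1,1,1,1]' --squeeze 50

```text
clock: 0.77
tcp_pos: [0.1838, -0.4915, 0.2308]
orientation: [-3.141, -0.001, 1.29]
force: [0.2, -0.9, -0.4]
grip_width: 1.002
```

servo_tool --translation '[[0.031,0.0175,0.002],[0.031,0.0175,0.002],[0.031,0.0175,0.002],[0.031,0.0175,0.002],[0.031,0.0175,0.002],[0.031,0.0175,0.002],[0.031,0.0175,0.002],[0.031,0.0175,0.002]]' --angular '[[0,0,0],[0,0,0],[0,0,0],[0,0,0],[0,0,0],[0,0,0],[0,0,0],[0,0,0]]' --claw '[1,1,1,1,1,1,1,1]'

```text
clock: 1.43
tcp_pos: [0.389, -0.2919, 0.2149]
orientation: [-3.141, -0.0, 1.284]
force: [0.0, -0.3, -0.6]
grip_width: 1.001
```

servo_tool --translation '[[0.031,0.0175,0.002],[0.031,0.0175,0.002],[0.031,0.0175,0.002],[0.031,0.0175,0.002],[0.031,0.0175,0.002],[0.031,0.0175,0.002],[0.031,0.0175,0.002],[0,0,0],[0,0,0]]' --angular '[[0,0,0],[0,0,0],[0,0,0],[0,0,0],[0,0,0],[0,0,0],[0,0,0],[0,0,0],[0,0,0]]' --claw '[1,1,1,1,1,1,1,1,1]'

```text
clock: 2.18
tcp_pos: [0.5677, -0.1184, 0.2]
orientation: [-3.14, 0.0, 1.287]
force: [-0.7, -0.4, -0.5]
grip_width: 0.998
```

```bash
python3 -c "
from h import *
plan(*cr(0,0),.1,73.6)
snap('side','s1',(180,140,340,300),4)
snap('top','t1',(200,100,360,240),4)
print(proj('top',arm.state()['tcp_pos']),proj('side',arm.state()['tcp_pos']))
"
```

```text
now yaw 73.75 rot z total units 0.022
t 2.18 pos [ 0.5677 -0.1184  0.2   ] tool delta after rot (m) [ 0.0031 -0.0014  0.1   ] dist 0.1
[[287.90121002 188.5659313 ]] [[255.35750945 210.20088397]]
```

View pics/s1.png

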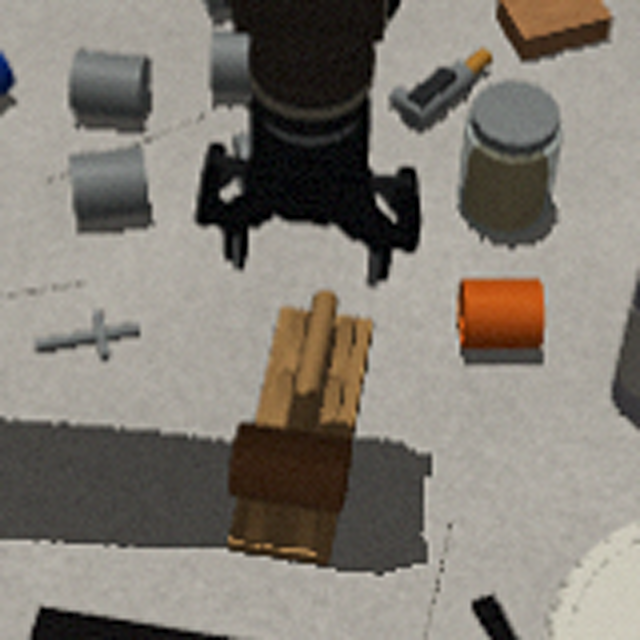

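View pics/t1.png

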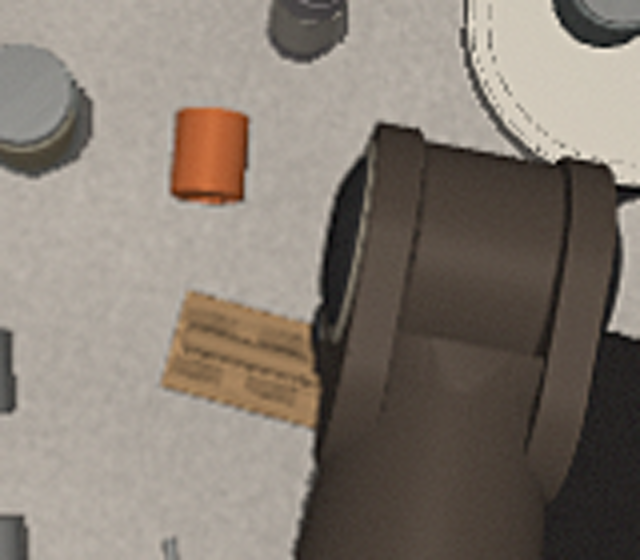

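servo_tool --translation '[[0.003,-0.001,0.02],[0,0,0.03],[0,0,0.03],[0,0,0.03],[0,0,0.02],[0,0,0],[0,0,0]]' --angular '[[0,0,0],[0,0,0],[0,0,0],[0,0,0],[0,0,0],[0,0,0],[0,0,0]]' --claw '[1,1,1,1,1,1,1]'

```text
clock: 2.87
tcp_pos: [0.5655, -0.1176, 0.071]
orientation: [-3.139, 0.0, 1.282]
force: [0.7, 0.2, 0.9]
grip_width: 1.002
```

```bash
python3 -c "
from h import *
plan(*cr(0,0),.027,73.6)
snap('side','s2',(200,160,320,290),5)
"
```

```text
now yaw 73.48 rot z total units -0.018
t 2.87 pos [ 0.5655 -0.1176  0.071 ] tool delta after rot (m) [0.0029 0.0008 0.044 ] dist 0.044
```

View pics/s2.png

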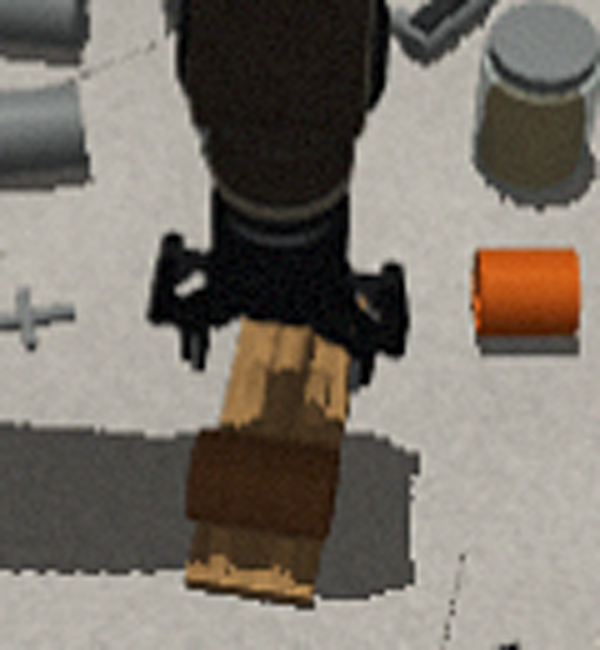

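servo_tool --translation '[[0.003,0.001,0.015],[0,0,0.015],[0,0,0.014],[0,0,0],[0,0,0],[0,0,0],[0,0,0],[0,0,0],[0,0,0],[0,0,0]]' --angular '[[0,0,0],[0,0,0],[0,0,0],[0,0,0],[0,0,0],[0,0,0],[0,0,0],[0,0,0],[0,0,0],[0,0,0]]' --claw '[1,1,1,1,0.5,0.2,0,0,0,0]'

```text
clock: 3.75
tcp_pos: [0.569, -0.1143, 0.0278]
orientation: [3.141, 0.0, 1.284]
force: [0.2, 0.7, 1.2]
grip_width: 0.215
```

servo_tool --translation '[[0,0,0],[0,0,0],[0,0,0],[0,0,0],[0,0,0],[0,0,0]]' --angular '[[0,0,0],[0,0,0],[0,0,0],[0,0,0],[0,0,0],[0,0,0]]' --claw '[0,0,0,0,0,0]'

```text
clock: 4.25
tcp_pos: [0.569, -0.1143, 0.0275]
orientation: [3.141, 0.0, 1.284]
force: [-0.2, -0.1, 3.0]
grip_width: 0.211
```

servo_tool --translation '[[0,0,-0.02],[0,0,-0.03],[0,0,-0.03],[0,0,-0.03],[0,0,-0.02],[0,0,0],[0,0,0]]' --angular '[[0,0,0],[0,0,0],[0,0,0],[0,0,0],[0,0,0],[0,0,0],[0,0,0]]' --claw '[0,0,0,0,0,0,0]' --squeeze 70

```text
clock: 4.83
tcp_pos: [0.5692, -0.1141, 0.1574]
orientation: [3.141, -0.0, 1.284]
force: [-0.5, -0.5, -3.0]
grip_width: 0.21
```

```bash
python3 -c "
from h import *
c=np.mean([[.3558,-.2388],[.604,-.3132],[.5583,-.4759],[.3097,-.3991]],0);u=np.array([np.cos(-.291),np.sin(-.291)])
g=c-u*.0085; print(c,g)
plan(*g,.06,-16.6)
snap('side','s3',(160,100,340,260),4)
"
```

```text
[ 0.45695 -0.35675] [ 0.44880736 -0.35431126]
now yaw 73.58 rot z total units -13.064
t 4.83 pos [ 0.5692 -0.1141  0.1574] tool delta after rot (m) [ 0.0467 -0.2647  0.0972] dist 0.286
```

View pics/s3.png

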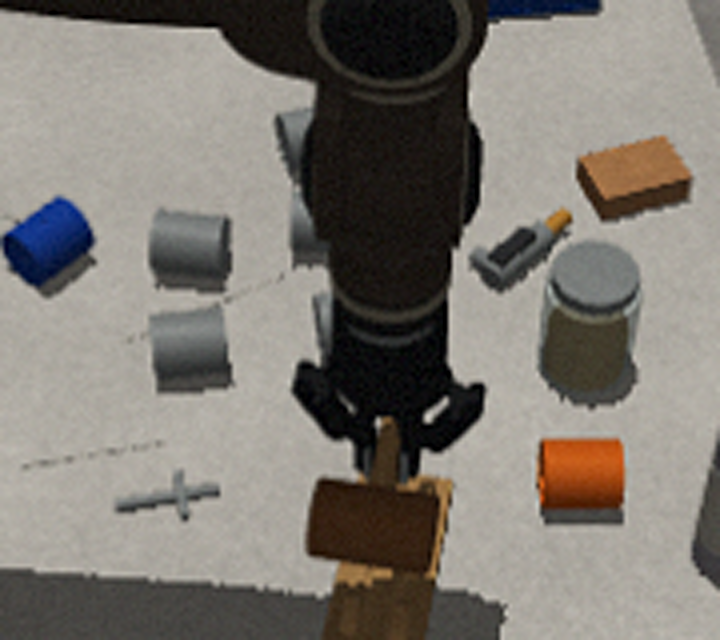

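servo_tool --translation '[[0,0,0],[0,0,0],[0,0,0],[0,0,0],[0,0,0],[0,0,0],[0,0,0],[0,0,0],[0,0,0],[0,0,0]]' --angular '[[0,0,0.8],[0,0,0.8],[0,0,0.8],[0,0,0.8],[0,0,0.8],[0,0,0.8],[0,0,0.8],[0,0,0.8],[0,0,0.8],[0,0,0.8]]' --claw '[0,0,0,0,0,0,0,0,0,0]'

```text
clock: 5.72
tcp_pos: [0.5675, -0.1139, 0.1543]
orientation: [-3.139, 0.004, 0.319]
force: [0.4, 0.1, -1.4]
grip_width: 0.209
```

servo_tool --translation '[[0,0,0],[0,0,0],[0,0,0],[0,0,0],[0,0,0],[0,0,0],[0,0,0],[0,0,0]]' --angular '[[0,0,0.8],[0,0,0.8],[0,0,0.8],[0,0,0.8],[0,0,0.8],[0,0,0.8],[0,0,0.29],[0,0,0]]' --claw '[0,0,0,0,0,0,0,0]'

```text
clock: 6.38
tcp_pos: [0.5618, -0.1387, 0.1552]
orientation: [-3.123, 0.004, -0.25]
force: [-0.1, -0.1, -2.7]
grip_width: 0.21
```

servo_tool --translation '[[-0.0058,0.0331,0],[-0.0058,0.0331,0],[-0.0058,0.0331,0],[-0.0058,0.0331,0],[-0.0058,0.0331,0],[-0.0058,0.0331,0],[-0.0058,0.0331,0],[-0.0058,0.0331,0],[0,0,0.02],[0,0,0.02]]' --angular '[[0,0,0],[0,0,0],[0,0,0],[0,0,0],[0,0,0],[0,0,0],[0,0,0],[0,0,0],[0,0,0],[0,0,0]]' --claw '[0,0,0,0,0,0,0,0,0,0]'

```text
clock: 7.22
tcp_pos: [0.4528, -0.3841, 0.1118]
orientation: [-3.123, -0.001, -0.251]
force: [-0.2, 0.4, -2.7]
grip_width: 0.212
```

servo_tool --translation '[[0,0,0.025],[0,0,0.025],[0,0,0],[0,0,0]]' --angular '[[0,0,0],[0,0,0],[0,0,0],[0,0,0]]' --claw '[0,0,0,0]'

```text
clock: 7.55
tcp_pos: [0.4523, -0.3798, 0.0606]
orientation: [-3.121, 0.005, -0.248]
force: [0.7, 0.2, -1.6]
grip_width: 0.207
```

```bash
python3 -c "
from h import *
plan(.4488,-.3543,.016,-16.6)
snap('side','s4',(140,200,340,384),4)
"
```

```text
now yaw -14.2 rot z total units 0.35
t 7.55 pos [ 0.4523 -0.3798  0.0606] tool delta after rot (m) [-0.0105 -0.0225  0.0451] dist 0.051
```

View pics/s4.png

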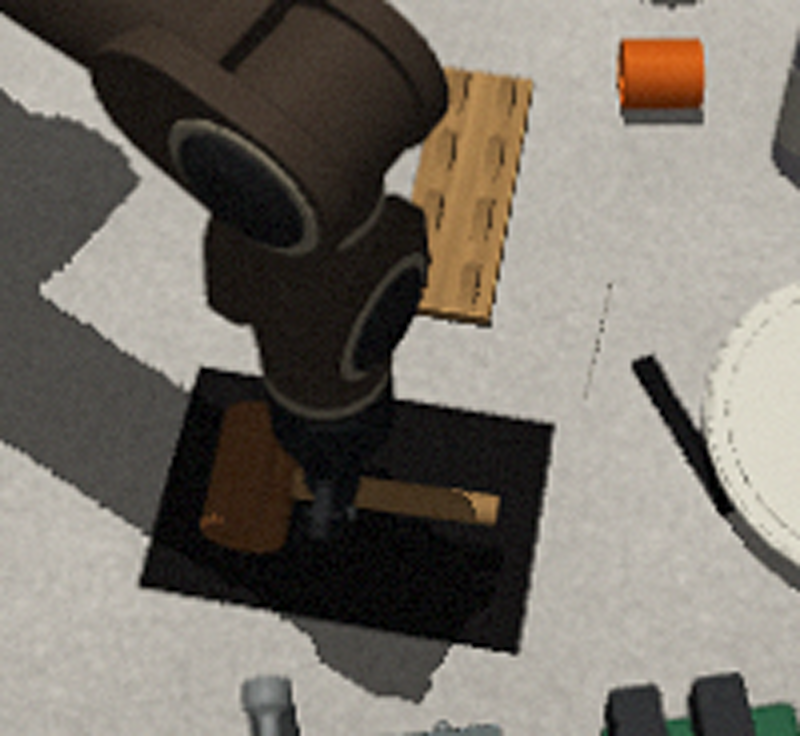

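servo_tool --translation '[[0,0,0],[-0.005,-0.011,0],[-0.005,-0.011,0],[0,0,0.01],[0,0,0.01],[0,0,0],[0,0,0],[0,0,0]]' --angular '[[-0.17,0,0.35],[0,0,0],[0,0,0],[0,0,0],[0,0,0],[0,0,0],[0,0,0],[0,0,0]]' --claw '[0,0,0,0,0,0,0,0]'

```text
clock: 8.27
tcp_pos: [0.4503, -0.3572, 0.0422]
orientation: [3.14, 0.001, -0.29]
force: [0.8, -0.0, -2.3]
grip_width: 0.208
```

```bash
cat >> h.py <<'E'
def plan(x,y,z,yaw):
    s=arm.state(); p=np.array(s['tcp_pos']); M=R.from_euler('xyz',s['orientation']).as_matrix()
    cy=s['orientation'][2]; d=(np.radians(yaw)-cy+np.pi/2)%np.pi-np.pi/2
    D=R.from_euler('xyz',[np.pi,0,cy+d]).as_matrix()
    rv=R.from_matrix(M.T@D).as_rotvec()/.12
    t=D.T@(np.array([x,y,z])-p)
    print("t",round(s['clock'],2),"pos",p.round(4),"yaw",np.degrees(cy).round(1),"grip",round(s['grip_width'],3),"F",np.round(s['force'],1),"q6",round(s['joint_positions'][5],2),"\n ROT",rv.round(2)," THEN T",t.round(4),"dist",np.linalg.norm(t).round(3))
E
python3 -c "
from h import *
plan(.4488,-.3543,.016,-16.6)
"
```

```text
t 8.27 pos [ 0.4503 -0.3572  0.0422] yaw -16.6 grip 0.208 F [ 0.8 -0.  -2.3] q6 2.76 
 ROT [0.01 0.01 0.  ]  THEN T [-0.0022 -0.0023  0.0262] dist 0.026
```

servo_tool --translation '[[-0.002,-0.002,0.008],[0,0,0.008],[0,0,0.005],[0,0,0.003],[0,0,0],[0,0,0]]' --angular '[[0,0,0],[0,0,0],[0,0,0],[0,0,0],[0,0,0],[0,0,0]]' --claw '[0,0,0,0,0,0]'

```text
clock: 8.77
tcp_pos: [0.4488, -0.3546, 0.018]
orientation: [3.14, 0.001, -0.29]
force: [0.3, 0.4, -2.0]
grip_width: 0.205
```

servo_tool --translation '[[0,0,0.002],[0,0,0.001],[0,0,0],[0,0,0],[0,0,0],[0,0,0],[0,0,0],[0,0,0],[0,0,0],[0,0,0]]' --angular '[[0,0,0],[0,-0.3,0],[0,-0.3,0],[0,0,0],[0,0,0],[0,0,0],[0,0,0],[0,0,0],[0,0,0],[0,0,0]]' --claw '[0,0,0,0,0.25,0.3,0.4,0.5,0.6,0.7]'

```text
clock: 9.6
tcp_pos: [0.4489, -0.3547, 0.0157]
orientation: [3.14, 0.072, -0.29]
force: [-0.8, 0.6, 0.1]
grip_width: 0.695
```

servo_tool --translation '[[0,0,0],[0,0,0],[0,0,-0.02],[0,0,-0.03],[0,0,-0.03],[0,0,-0.03],[0,0,-0.03],[0,0,0],[0,0,0]]' --angular '[[0,0,0],[0,0,0],[0,0,0],[0,0,0],[0,0,0],[0,0.3,0],[0,0.3,0],[0,0,0],[0,0,0]]' --claw '[0.8,0.8,0.8,0.8,0.9,1,1,1,1]'

```text
clock: 10.35
tcp_pos: [0.4585, -0.3577, 0.1576]
orientation: [3.138, -0.004, -0.29]
force: [0.8, 0.4, -0.0]
grip_width: 0.998
```

```bash
python3 -c "
from h import *
plan(.435,.136,.15,88.5)
snap('side','s5',(140,180,340,384),3)
snap('top','t5',(90,120,410,300),2.4)
im=cv2.imread('pics/t5_raw.png'); m,o=barrels('top',im)
for rc,c in o:
    P=onz('top',[rc[0]],.028)[0]
    if P[1]>0.1 and P[0]<.7: print(np.round(rc,1) if 0 else rc, P.round(4))
"
```

```text
t 10.35 pos [ 0.4585 -0.3577  0.1576] yaw -16.6 grip 0.998 F [ 0.8  0.4 -0. ] q6 2.77 
 ROT [ 1.000e-02 -5.000e-02  1.089e+01]  THEN T [-0.4929  0.0364  0.0076] dist 0.494
((196.5, 240.0), (22.0, 19.0), 90.0) [0.4347 0.1364 0.028 ]
((157.64707946777344, 238.4117889404297), (20.372989654541016, 22.79834747314453), 14.03624439239502) [0.4422 0.2515 0.028 ]
((152.47030639648438, 197.29702758789062), (20.497766494750977, 20.796276092529297), 5.710593223571777) [0.5648 0.2652 0.028 ]
((115.3243179321289, 197.44595336914062), (22.35826301574707, 21.53626823425293), 80.53767395019531) [0.5671 0.3766 0.028 ]
((193.5, 192.5), (21.0, 19.0), 90.0) [0.576  0.1426 0.028 ]
```

View pics/s5.png

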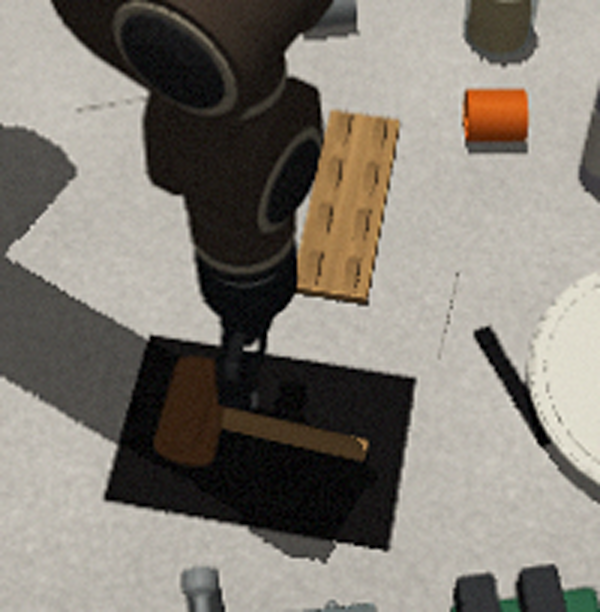

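View pics/t5.png

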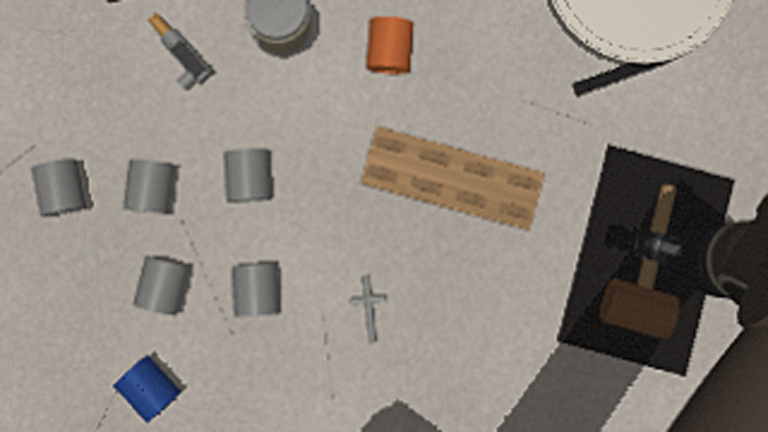

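Run:
```python
from h import *
for n,box in(("top",(225,160,330,230)),("side",(225,205,285,290))):
    im=cv2.imread('pics/%s5_raw.png'%n[0]); hsv=cv2.cvtColor(im,cv2.COLOR_BGR2HSV)
    m=((hsv[:,:,0]<25)&(hsv[:,:,1]>80)&(hsv[:,:,2]>50)).astype('uint8'); x0,y0,x1,y1=box; mm=m*0; mm[y0:y1,x0:x1]=m[y0:y1,x0:x1]
    mm=cv2.morphologyEx(mm,cv2.MORPH_CLOSE,np.ones((5,5)))
    c=max(cv2.findContours(mm,0,1)[0],key=cv2.contourArea)
    bx=cv2.approxPolyDP(c,6,True).reshape(-1,2); print(bx.tolist())
    for z in (.012,.006):
        bb=cv2.boxPoints(cv2.minAreaRect(c)); P=onz(n,bb,z)[:,:2]; print(n,z,P.mean(0).round(4),[np.linalg.norm(P[i]-P[i-1]).round(3) for i in range(4)],[np.degrees(np.arctan2(*(P[i]-P[i-1])[::-1])).round(1) for i in range(4)])
```

```text
[[247, 173], [241, 196], [310, 215], [316, 192]]
top 0.012 [ 0.5667 -0.1116] [np.float64(0.219), np.float64(0.074), np.float64(0.22), np.float64(0.074)] [np.float64(73.0), np.float64(-17.0), np.float64(-107.0), np.float64(162.4)]
top 0.006 [ 0.5671 -0.1122] [np.float64(0.22), np.float64(0.074), np.float64(0.221), np.float64(0.074)] [np.float64(73.0), np.float64(-17.0), np.float64(-107.0), np.float64(162.4)]
[[250, 217], [239, 277], [261, 280], [272, 220]]
side 0.012 [ 0.568  -0.1161] [np.float64(0.075), np.float64(0.23), np.float64(0.083), np.float64(0.228)] [np.float64(160.9), np.float64(74.6), np.float64(-20.4), np.float64(-107.4)]
side 0.006 [ 0.5686 -0.1122] [np.float64(0.076), np.float64(0.231), np.float64(0.084), np.float64(0.229)] [np.float64(160.9), np.float64(74.6), np.float64(-20.4), np.float64(-107.4)]
```

```bash
sed -i 's/^C0=.*/C0=np.array([.567,-.114]);CY=np.radians(-16.7)/; s/d=(np.radians(yaw)-cy+np.pi\/2)%np.pi-np.pi\/2$/d=(np.radians(yaw)-cy+np.pi)%(2*np.pi)-np.pi/' h.py
python3 -c "
from h import *
plan(.435,.136,.15,88.5)
print(arm.state()['joint_positions'])
"
```

```text
t 10.45 pos [ 0.4574 -0.3568  0.1545] yaw -16.6 grip 0.998 F [ 0.8  0.1 -0.8] q6 2.77 
 ROT [ -0.     0.02 -15.29]  THEN T [ 0.492  -0.0353  0.0045] dist 0.493
[-6.61308118e-01  2.40251285e-01 -6.89285703e-02  1.26268038e+00
 -2.13223153e-03  2.76998239e+00]
```

servo_tool --translation '[[0,0,-0.01],[0,0,0],[0,0,0],[0,0,0],[0,0,0],[0,0,0],[0,0,0],[0,0,0],[0,0,0],[0,0,0]]' --angular '[[0,0,-0.9],[0,0,-0.9],[0,0,-0.9],[0,0,-0.9],[0,0,-0.9],[0,0,-0.9],[0,0,-0.9],[0,0,-0.9],[0,0,-0.9],[0,0,-0.9]]' --claw '[1,1,1,1,1,1,1,1,1,1]'

```text
clock: 11.28
tcp_pos: [0.4572, -0.3564, 0.1629]
orientation: [-3.138, 0.003, 0.796]
force: [0.0, -0.3, 0.0]
grip_width: 1.0
```

servo_tool --translation '[[0,0,0],[0,0,0],[0,0,0],[0,0,0],[0,0,0],[0,0,0],[0,0,0],[0,0,0]]' --angular '[[0,0,-0.9],[0,0,-0.9],[0,0,-0.9],[0,0,-0.9],[0,0,-0.9],[0,0,-0.9],[0,0,-0.9],[0,0,0]]' --claw '[1,1,1,1,1,1,1,1]'

```text
clock: 11.95
tcp_pos: [0.4573, -0.3565, 0.163]
orientation: [-3.137, -0.001, 1.549]
force: [0.4, -0.1, -0.7]
grip_width: 1.002
```

servo_tool --translation '[[0.033,-0.0024,0],[0.033,-0.0024,0],[0.033,-0.0024,0],[0.033,-0.0024,0],[0.033,-0.0024,0],[0.033,-0.0024,0],[0.033,-0.0024,0],[0.033,-0.0024,0],[0.033,-0.0024,0],[0.033,-0.0024,0]]' --angular '[[0,0,0],[0,0,0],[0,0,0],[0,0,0],[0,0,0],[0,0,0],[0,0,0],[0,0,0],[0,0,0],[0,0,0]]' --claw '[1,1,1,1,1,1,1,1,1,1]'

```text
clock: 12.78
tcp_pos: [0.4409, -0.025, 0.1635]
orientation: [-3.138, 0.002, 1.543]
force: [-0.1, -0.2, -0.7]
grip_width: 1.001
```

servo_tool --translation '[[0.033,-0.0024,0],[0.033,-0.0024,0],[0.033,-0.0024,0],[0.033,-0.0024,0],[0,0,0],[0,0,0]]' --angular '[[0,0,0],[0,0,0],[0,0,0],[0,0,0],[0,0,0],[0,0,0]]' --claw '[1,1,1,1,1,1]'

```text
clock: 13.28
tcp_pos: [0.4348, 0.1071, 0.1633]
orientation: [-3.138, 0.002, 1.548]
force: [0.6, 0.4, 0.8]
grip_width: 0.999
```

```bash
python3 -c "
from h import *
plan(.435,.136,.01,88.5)
snap('side','s6',(160,100,300,240),4)
"
```

```text
t 13.28 pos [0.4348 0.1071 0.1633] yaw 88.7 grip 0.999 F [0.6 0.4 0.8] q6 1.84 
 ROT [-0.03  0.02  0.03]  THEN T [ 0.0289 -0.0005  0.1533] dist 0.156
```

View pics/s6.png

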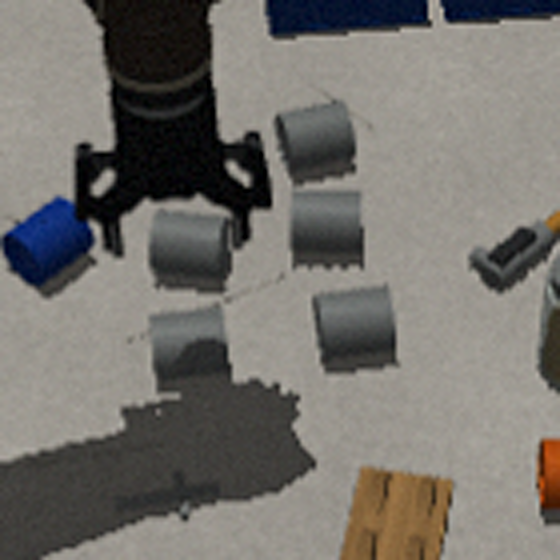

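servo_tool --translation '[[0.029,-0.0005,0],[0,0,0.035],[0,0,0.035],[0,0,0.035],[0,0,0.025],[0,0,0],[0,0,0]]' --angular '[[0,0,0],[0,0,0],[0,0,0],[0,0,0],[0,0,0],[0,0,0],[0,0,0]]' --claw '[1,1,1,1,1,1,1]'

```text
clock: 13.92
tcp_pos: [0.4344, 0.133, 0.0334]
orientation: [-3.137, 0.003, 1.544]
force: [-0.2, -0.6, 0.4]
grip_width: 0.997
```

```bash
python3 -c "
from h import *
plan(.435,.136,.01,88.5)
snap('side','s7',(160,130,260,230),5)
"
```

```text
t 13.92 pos [0.4344 0.133  0.0334] yaw 88.4 grip 0.997 F [-0.2 -0.6  0.4] q6 1.9 
 ROT [-0.04  0.02 -0.01]  THEN T [0.003  0.0005 0.0234] dist 0.024
```

View pics/s7.png

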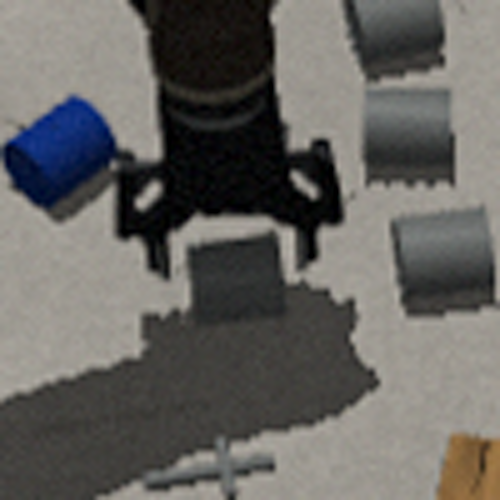

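servo_tool --translation '[[0.003,0.0005,0.012],[0,0,0.0115],[0,0,0],[0,0,0],[0,0,0],[0,0,0],[0,0,0],[0,0,0],[0,0,0],[0,0,0]]' --angular '[[0,0,0],[0,0,0],[0,0,0],[0,0,0],[0,0,0],[0,0,0],[0,0,0],[0,0,0],[0,0,0],[0,0,0]]' --claw '[1,1,1,0.9,0.8,0.7,0.6,0.5,0.5,0.5]' --squeeze 60

```text
clock: 14.8
tcp_pos: [0.4373, 0.1377, 0.0128]
orientation: [3.14, 0.001, 1.546]
force: [-1.8, -0.8, 5.5]
grip_width: 0.726
```

```bash
python3 -c "
from h import *
print(cr(0,-.058))
plan(*cr(0,-.058),.12,73.3)
"
```

```text
[ 0.55033309 -0.1695537 ]
t 14.8 pos [0.4373 0.1377 0.0128] yaw 88.6 grip 0.726 F [-1.8 -0.8  5.5] q6 1.9 
 ROT [0.01 0.   2.22]  THEN T [-0.2618  0.1966 -0.1072] dist 0.344
```

servo_tool --translation '[[0,0,-0.02],[0,0,-0.03],[0,0,-0.03],[0,0,-0.03],[0,0,0],[0,0,0]]' --angular '[[0,0,0],[0,0,0],[0,0,0.75],[0,0,0.75],[0,0,0.72],[0,0,0]]' --claw '[0.5,0.5,0.5,0.5,0.5,0.5]'

```text
clock: 15.3
tcp_pos: [0.4378, 0.1381, 0.1237]
orientation: [3.138, -0.001, 1.278]
force: [0.9, 0.3, -2.0]
grip_width: 0.723
```

```bash
python3 -c "
from h import *
plan(*cr(0,-.058),.12,73.3)
"
```

```text
t 15.3 pos [0.4378 0.1381 0.1237] yaw 73.2 grip 0.723 F [ 0.9  0.3 -2. ] q6 2.17 
 ROT [ 0.03 -0.01 -0.01]  THEN T [-0.2623  0.1962  0.0037] dist 0.328
```

servo_tool --translation '[[-0.0262,0.0196,0],[-0.0262,0.0196,0],[-0.0262,0.0196,0],[-0.0262,0.0196,0],[-0.0262,0.0196,0],[-0.0262,0.0196,0],[-0.0262,0.0196,0],[-0.0262,0.0196,0],[-0.0262,0.0196,0],[-0.0262,0.0196,0]]' --angular '[[0,0,0],[0,0,0],[0,0,0],[0,0,0],[0,0,0],[0,0,0],[0,0,0],[0,0,0],[0,0,0],[0,0,0]]' --claw '[0.5,0.5,0.5,0.5,0.5,0.5,0.5,0.5,0.5,0.5]'

```text
clock: 16.13
tcp_pos: [0.5485, -0.1711, 0.1202]
orientation: [-3.139, 0.002, 1.282]
force: [1.0, 0.5, -1.3]
grip_width: 0.724
```

servo_tool --translation '[[0,0,0.02],[0,0,0],[0,0,0]]' --angular '[[0,0,0],[0,0,0],[0,0,0]]' --claw '[0.5,0.5,0.5]'

```text
clock: 16.38
tcp_pos: [0.547, -0.1693, 0.0993]
orientation: [-3.136, 0.002, 1.281]
force: [0.5, 0.5, -1.8]
grip_width: 0.721
```

```bash
python3 -c "
from h import *
plan(*cr(0,-.058),.03,73.3)
snap('side','s8',(180,180,320,310),5)
"
```

```text
t 16.38 pos [ 0.547  -0.1693  0.0993] yaw 73.4 grip 0.721 F [ 0.5  0.5 -1.8] q6 1.56 
 ROT [-0.05  0.01  0.01]  THEN T [0.0007 0.0032 0.0693] dist 0.069
```

View pics/s8.png

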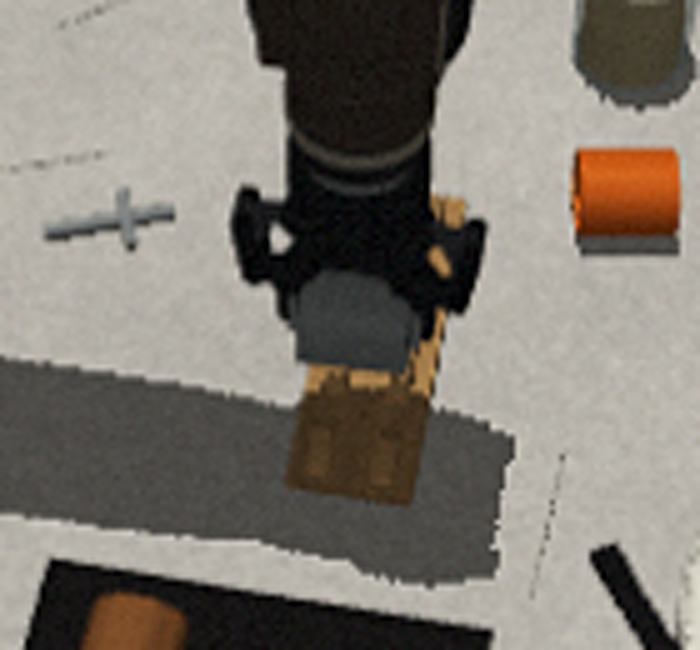

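servo_tool --translation '[[0.001,0.003,0.02],[0,0,0.02],[0,0,0.015],[0,0,0.009],[0,0,0.003],[0,0,0],[0,0,0]]' --angular '[[-0.05,0,0],[0,0,0],[0,0,0],[0,0,0],[0,0,0],[0,0,0],[0,0,0]]' --claw '[0.5,0.5,0.5,0.5,0.5,0.5,0.5]'

```text
clock: 17.02
tcp_pos: [0.5527, -0.1694, 0.0352]
orientation: [3.135, 0.002, 1.281]
force: [-0.2, -0.5, -1.3]
grip_width: 0.72
```

servo_tool --translation '[[0,0.001,0.003],[0,0.001,0.002],[0,0,0.001],[0,0,0.001],[0,0,0],[0,0,0]]' --angular '[[0,0,0],[0,0,0],[0,0,0],[0,0,0],[0,0,0],[0,0,0]]' --claw '[0.5,0.5,0.5,0.5,0.5,0.5]'

```text
clock: 17.52
tcp_pos: [0.5556, -0.1693, 0.0299]
orientation: [3.133, -0.001, 1.28]
force: [-1.2, 6.1, 12.6]
grip_width: 0.719
```

```bash
python3 -c "
from h import *
plan(*cr(0,-.058),.028,73.3)
"
```

```text
t 17.52 pos [ 0.5556 -0.1693  0.0299] yaw 73.4 grip 0.719 F [-1.2  6.1 12.6] q6 1.56 
 ROT [ 0.07 -0.01  0.01]  THEN T [-0.0017 -0.005   0.0019] dist 0.006
```

servo_tool --translation '[[0,0,-0.004],[0.001,-0.005,0],[0,0,0],[0,0,0.003],[0,0,0],[0,0,0]]' --angular '[[0,0,0],[0.07,0,0],[0,0,0],[0,0,0],[0,0,0],[0,0,0]]' --claw '[0.5,0.5,0.5,0.5,0.5,0.5]'

```text
clock: 18.02
tcp_pos: [0.5499, -0.1676, 0.0294]
orientation: [-3.139, 0.001, 1.279]
force: [-2.1, 3.2, 11.5]
grip_width: 0.724
```

```bash
python3 -c "
from h import *
plan(*cr(0,-.058),.028,73.3)
"
```

```text
t 18.02 pos [ 0.5499 -0.1676  0.0294] yaw 73.3 grip 0.724 F [-2.1  3.2 11.5] q6 1.57 
 ROT [-0.02  0.01 -0.  ]  THEN T [-0.0017  0.001   0.0014] dist 0.002
```

servo_tool --translation '[[0,0,0],[0,0,0],[0,0,0],[0,0,0],[0,0,0],[0,0,-0.02],[0,0,-0.035],[0,0,-0.035],[0,0,-0.03],[0,0,0]]' --angular '[[0,0,0],[0,0,0],[0,0,0],[0,0,0],[0,0,0],[0,0,0],[0,0,0],[0,0,0],[0,0,0],[0,0,0]]' --claw '[0.75,0.8,0.9,1,1,1,1,1,1,1]'

```text
clock: 18.85
tcp_pos: [0.5529, -0.1687, 0.1548]
orientation: [3.135, 0.002, 1.28]
force: [0.2, 0.0, 0.3]
grip_width: 1.003
```

```bash
sed -i 's/^C0=.*/C0=np.array([.567,-.1125]);CY=np.radians(-16.7)/' h.py; python3 -c "
from h import *
plan(.578,.143,.13,92)
snap('side','s9',(150,100,320,290),4)
"
```

```text
t 18.85 pos [ 0.5529 -0.1687  0.1548] yaw 73.3 grip 1.003 F [0.2 0.  0.3] q6 1.57 
 ROT [ 0.05  0.02 -2.71]  THEN T [0.3106 0.036  0.0248] dist 0.314
```

View pics/s9.png

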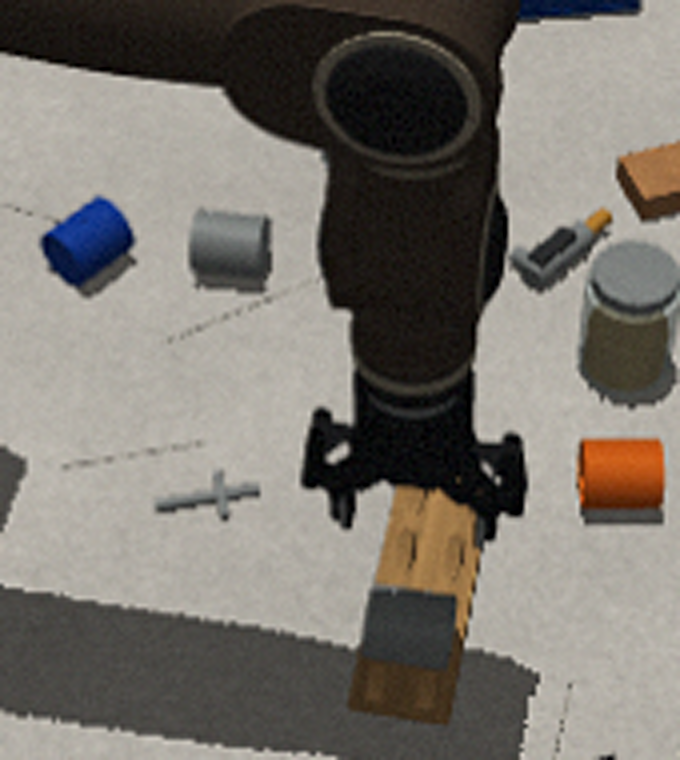

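servo_tool --translation '[[0,0,0],[0,0,0],[0,0,0],[0.0345,0.004,0],[0.0345,0.004,0],[0.0345,0.004,0],[0.0345,0.004,0],[0.0345,0.004,0],[0.0345,0.004,0],[0.0345,0.004,0]]' --angular '[[0.05,0,-0.9],[0,0,-0.9],[0,0,-0.9],[0,0,0],[0,0,0],[0,0,0],[0,0,0],[0,0,0],[0,0,0],[0,0,0]]' --claw '[1,1,1,1,1,1,1,1,1,1]'

```text
clock: 19.73
tcp_pos: [0.5692, 0.076, 0.1465]
orientation: [-3.13, -0.001, 1.604]
force: [0.8, -0.3, 0.0]
grip_width: 1.002
```

servo_tool --translation '[[0.0345,0.004,0],[0.0345,0.004,0],[0,0,0.035],[0,0,0.035],[0,0,0.02],[0,0,0],[0,0,0],[0,0,0]]' --angular '[[0,0,0],[0,0,0],[0,0,0],[0,0,0],[0,0,0],[0,0,0],[0,0,0],[0,0,0]]' --claw '[1,1,1,1,1,1,1,1]'

```text
clock: 20.4
tcp_pos: [0.5753, 0.1437, 0.0588]
orientation: [-3.133, -0.001, 1.604]
force: [-0.5, -0.1, 0.5]
grip_width: 1.0
```

```bash
python3 -c "
from h import *
plan(.578,.143,.0125,92)
snap('side','s10',(190,110,290,290),4)
snap('top','t10',(220,150,340,230),6)
"
```

```text
t 20.4 pos [0.5753 0.1437 0.0588] yaw 91.9 grip 1.0 F [-0.5 -0.1  0.5] q6 1.78 
 ROT [-0.07 -0.01 -0.02]  THEN T [-0.0008  0.0027  0.0463] dist 0.046
```

View pics/s10.png

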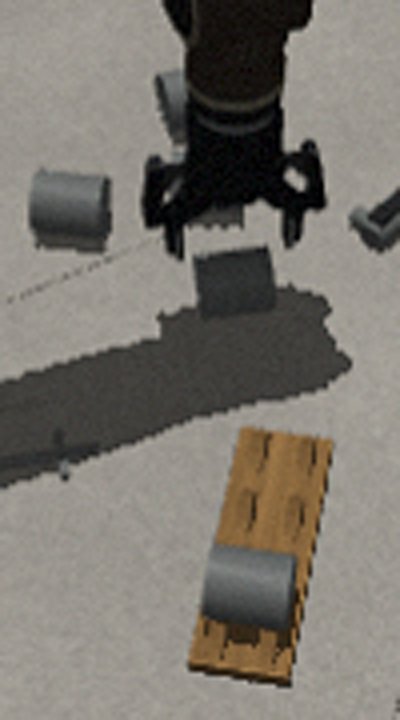

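View pics/t10.png

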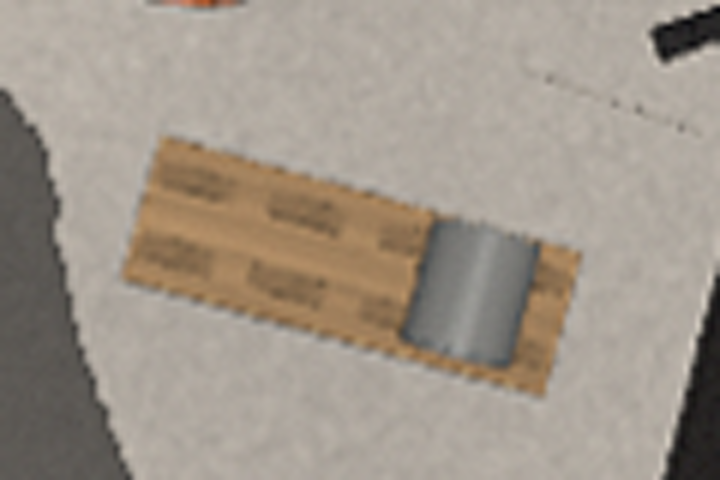

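servo_tool --translation '[[0,0.002,0.015],[0,0,0.015],[0,0,0.015],[0,0,0],[0,0,0],[0,0,0],[0,0,0],[0,0,0],[0,0,0],[0,0,0]]' --angular '[[-0.07,0,0],[0,0,0],[0,0,0],[0,0,0],[0,0,0],[0,0,0],[0,0,0],[0,0,0],[0,0,0],[0,0,0]]' --claw '[1,1,1,1,0.9,0.8,0.7,0.6,0.5,0.5]'

```text
clock: 21.33
tcp_pos: [0.578, 0.1442, 0.015]
orientation: [3.139, -0.002, 1.604]
force: [-0.7, -0.5, 6.5]
grip_width: 0.721
```

servo_tool --translation '[[0,0,0],[0,0,0],[0,0,0]]' --angular '[[0,0,0],[0,0,0],[0,0,0]]' --claw '[0.5,0.5,0.5]'

```text
clock: 21.58
tcp_pos: [0.578, 0.1442, 0.015]
orientation: [3.14, -0.002, 1.604]
force: [-0.9, -0.4, 6.3]
grip_width: 0.716
```

```bash
sed -i 's/^C0=.*/C0=np.array([.5675,-.1125]);CY=np.radians(-16.7)/' h.py; python3 -c "
from h import *
plan(*cr(0,0),.12,73.3)
"
```

```text
t 21.58 pos [0.578  0.1442 0.015 ] yaw 91.9 grip 0.716 F [-0.9 -0.4  6.3] q6 1.78 
 ROT [ 0.02 -0.02  2.71]  THEN T [-0.2489  0.0637 -0.105 ] dist 0.278
```

servo_tool --translation '[[0,0,-0.02],[0,0,-0.03],[0,0,-0.03],[0,0,-0.03],[0,0,0],[-0.0311,0.008,0],[-0.0311,0.008,0],[-0.0311,0.008,0],[-0.0311,0.008,0],[-0.0311,0.008,0]]' --angular '[[0,0,0],[0,0,0],[0,0,0.9],[0,0,0.9],[0,0,0.91],[0,0,0],[0,0,0],[0,0,0],[0,0,0],[0,0,0]]' --claw '[0.5,0.5,0.5,0.5,0.5,0.5,0.5,0.5,0.5,0.5]'

```text
clock: 22.42
tcp_pos: [0.57, -0.0179, 0.1233]
orientation: [-3.141, -0.001, 1.279]
force: [0.6, -0.4, -2.6]
grip_width: 0.718
```

servo_tool --translation '[[-0.0311,0.008,0],[-0.0311,0.008,0],[-0.0311,0.008,0],[0,0,0.02],[0,0,0],[0,0,0],[0,0,0]]' --angular '[[0,0,0],[0,0,0],[0,0,0],[0,0,0],[0,0,0],[0,0,0],[0,0,0]]' --claw '[0.5,0.5,0.5,0.5,0.5,0.5,0.5]'

```text
clock: 23.0
tcp_pos: [0.5664, -0.1122, 0.1033]
orientation: [-3.14, -0.001, 1.28]
force: [0.6, 0.2, -2.2]
grip_width: 0.718
```

```bash
python3 -c "
from h import *
plan(*cr(0,0),.031,73.3)
"
```

```text
t 23.0 pos [ 0.5664 -0.1122  0.1033] yaw 73.3 grip 0.718 F [ 0.6  0.2 -2.2] q6 1.67 
 ROT [-0.01 -0.01  0.  ]  THEN T [0.0001 0.0011 0.0723] dist 0.072
```

servo_tool --translation '[[0,0.001,0.02],[0,0,0.02],[0,0,0.015],[0,0,0.009],[0,0,0.003],[0,0,0],[0,0,0],[0,0,0]]' --angular '[[0,0,0],[0,0,0],[0,0,0],[0,0,0],[0,0,0],[0,0,0],[0,0,0],[0,0,0]]' --claw '[0.5,0.5,0.5,0.5,0.5,0.5,0.5,0.5]'

```text
clock: 23.67
tcp_pos: [0.5682, -0.1131, 0.0372]
orientation: [3.141, -0.001, 1.279]
force: [0.0, 0.0, -1.6]
grip_width: 0.718
```

```bash
python3 -c "
from h import *
plan(*cr(0,0),.031,73.3)
"
```

```text
t 23.67 pos [ 0.5682 -0.1131  0.0372] yaw 73.3 grip 0.718 F [ 0.   0.  -1.6] q6 1.67 
 ROT [ 0.01 -0.01 -0.  ]  THEN T [ 0.0003 -0.0009  0.0062] dist 0.006
```

servo_tool --translation '[[0,-0.001,0.003],[0,0,0.002],[0,0,0.001],[0,0,0],[0,0,0],[0,0,0]]' --angular '[[0,0,0],[0,0,0],[0,0,0],[0,0,0],[0,0,0],[0,0,0]]' --claw '[0.5,0.5,0.5,0.5,0.5,0.5]'

```text
clock: 24.17
tcp_pos: [0.5669, -0.1127, 0.0311]
orientation: [3.141, -0.001, 1.278]
force: [-1.5, 2.1, 4.9]
grip_width: 0.719
```

servo_tool --translation '[[0,0,0],[0,0,0],[0,0,0],[0,0,0],[0,0,0],[0,0,-0.02],[0,0,-0.035],[0,0,-0.035],[0,0,-0.03],[0,0,0]]' --angular '[[0,0,0],[0,0,0],[0,0,0],[0,0,0],[0,0,0],[0,0,0],[0,0,0],[0,0,0],[0,0,0],[0,0,0]]' --claw '[0.75,0.8,0.9,1,1,1,1,1,1,1]'

```text
clock: 25.0
tcp_pos: [0.5694, -0.1135, 0.1567]
orientation: [3.133, -0.001, 1.279]
force: [0.9, 0.0, 0.7]
grip_width: 0.997
```

```bash
python3 -c "
from h import *
plan(.567,.265,.13,82)
snap('side','s11',(150,80,320,290),3.5)
"
```

```text
t 25.0 pos [ 0.5694 -0.1135  0.1567] yaw 73.3 grip 0.997 F [0.9 0.  0.7] q6 1.67 
 ROT [ 0.07 -0.01 -1.27]  THEN T [ 0.3745 -0.0551  0.0267] dist 0.379
```

View pics/s11.png

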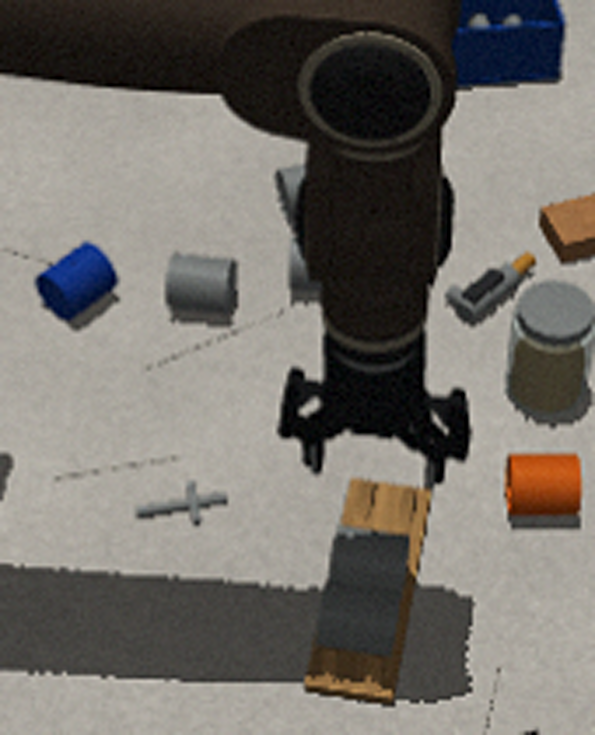

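servo_tool --translation '[[0,0,0],[0,0,0],[0.034,-0.005,0],[0.034,-0.005,0],[0.034,-0.005,0],[0.034,-0.005,0],[0.034,-0.005,0],[0.034,-0.005,0],[0.034,-0.005,0],[0.034,-0.005,0]]' --angular '[[0.07,0,-0.63],[0,0,-0.64],[0,0,0],[0,0,0],[0,0,0],[0,0,0],[0,0,0],[0,0,0],[0,0,0],[0,0,0]]' --claw '[1,1,1,1,1,1,1,1,1,1]'

```text
clock: 25.88
tcp_pos: [0.5638, 0.1635, 0.1491]
orientation: [-3.13, -0.001, 1.431]
force: [1.2, 0.1, 0.4]
grip_width: 1.001
```

servo_tool --translation '[[0.034,-0.005,0],[0.034,-0.005,0],[0.034,-0.005,0],[0,0,0.035],[0,0,0.035],[0,0,0.02],[0,0,0],[0,0,0],[0,0,0]]' --angular '[[0,0,0],[0,0,0],[0,0,0],[0,0,0],[0,0,0],[0,0,0],[0,0,0],[0,0,0],[0,0,0]]' --claw '[1,1,1,1,1,1,1,1,1]'

```text
clock: 26.63
tcp_pos: [0.5637, 0.2654, 0.0618]
orientation: [-3.133, -0.002, 1.431]
force: [0.5, 0.5, 0.0]
grip_width: 1.0
```

```bash
python3 -c "
from h import *
plan(.567,.265,.014,82)
snap('side','s12',(190,80,290,290),3.5)
snap('top','t12',(90,120,350,280),3)
"
```

```text
t 26.63 pos [0.5637 0.2654 0.0618] yaw 82.0 grip 1.0 F [0.5 0.5 0. ] q6 2.15 
 ROT [-0.07 -0.02 -0.  ]  THEN T [0.0001 0.0033 0.0478] dist 0.048
```

View pics/s12.png

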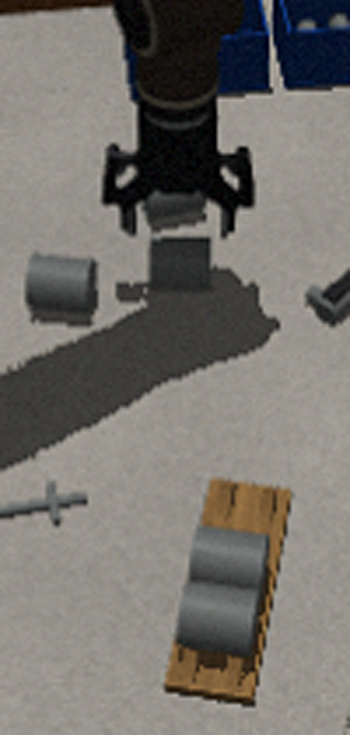

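View pics/t12.png

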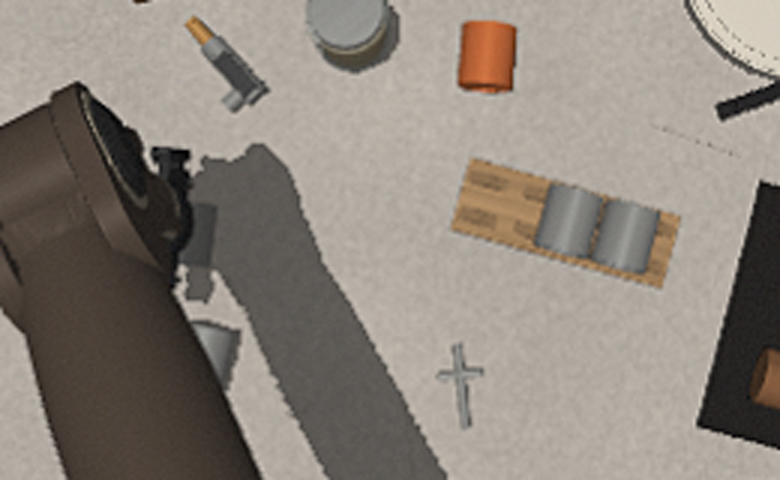

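servo_tool --translation '[[0,0.002,0.016],[0,0,0.016],[0,0,0.015],[0,0,0],[0,0,0],[0,0,0],[0,0,0],[0,0,0],[0,0,0],[0,0,0]]' --angular '[[-0.07,0,0],[0,0,0],[0,0,0],[0,0,0],[0,0,0],[0,0,0],[0,0,0],[0,0,0],[0,0,0],[0,0,0]]' --claw '[1,1,1,1,0.9,0.8,0.7,0.6,0.5,0.5]'

```text
clock: 27.57
tcp_pos: [0.5664, 0.2657, 0.0161]
orientation: [3.14, -0.003, 1.431]
force: [0.2, -0.6, 7.7]
grip_width: 0.721
```

servo_tool --translation '[[0,0,0],[0,0,0],[0,0,0]]' --angular '[[0,0,0],[0,0,0],[0,0,0]]' --claw '[0.5,0.5,0.5]'

```text
clock: 27.82
tcp_pos: [0.5664, 0.2657, 0.0161]
orientation: [3.14, -0.004, 1.431]
force: [0.2, -1.2, 6.7]
grip_width: 0.72
```

```bash
python3 -c "
from h import *
plan(*cr(0,.058),.12,73.3)
"
```

```text
t 27.82 pos [0.5664 0.2657 0.0161] yaw 82.0 grip 0.72 F [ 0.2 -1.2  6.7] q6 2.15 
 ROT [ 0.01 -0.03  1.26]  THEN T [-0.304   0.1097 -0.1039] dist 0.339
```

servo_tool --translation '[[0,0,-0.02],[0,0,-0.03],[0,0,-0.03],[0,0,-0.03],[-0.0304,0.011,0],[-0.0304,0.011,0],[-0.0304,0.011,0],[-0.0304,0.011,0],[-0.0304,0.011,0],[-0.0304,0.011,0]]' --angular '[[0,0,0],[0,0,0.63],[0,0,0.63],[0,0,0],[0,0,0],[0,0,0],[0,0,0],[0,0,0],[0,0,0],[0,0,0]]' --claw '[0.5,0.5,0.5,0.5,0.5,0.5,0.5,0.5,0.5,0.5]'

```text
clock: 28.65
tcp_pos: [0.5758, 0.0699, 0.124]
orientation: [-3.14, -0.002, 1.28]
force: [0.5, -0.2, -1.1]
grip_width: 0.718
```

servo_tool --translation '[[-0.0304,0.011,0],[-0.0304,0.011,0],[-0.0304,0.011,0],[-0.0304,0.011,0],[0,0,0.02],[0,0,0],[0,0,0],[0,0,0]]' --angular '[[0,0,0],[0,0,0],[0,0,0],[0,0,0],[0,0,0],[0,0,0],[0,0,0],[0,0,0]]' --claw '[0.5,0.5,0.5,0.5,0.5,0.5,0.5,0.5]'

```text
clock: 29.32
tcp_pos: [0.5832, -0.057, 0.1038]
orientation: [-3.14, -0.002, 1.281]
force: [-0.5, -0.1, -1.5]
grip_width: 0.715
```

```bash
python3 -c "
from h import *
plan(*cr(0,.058),.032,73.3)
"
```

```text
t 29.32 pos [ 0.5832 -0.057   0.1038] yaw 73.4 grip 0.715 F [-0.5 -0.1 -1.5] q6 1.76 
 ROT [-0.02 -0.01  0.01]  THEN T [0.0004 0.0009 0.0718] dist 0.072
```

servo_tool --translation '[[0,0,0.02],[0,0,0.02],[0,0,0.015],[0,0,0.008],[0,0,0.003],[0,0,0],[0,0,0]]' --angular '[[0,0,0],[0,0,0],[0,0,0],[0,0,0],[0,0,0],[0,0,0],[0,0,0]]' --claw '[0.5,0.5,0.5,0.5,0.5,0.5,0.5]'

```text
clock: 29.9
tcp_pos: [0.584, -0.0572, 0.0385]
orientation: [-3.141, -0.002, 1.281]
force: [0.7, -0.6, -1.3]
grip_width: 0.72
```

servo_tool --translation '[[0,-0.001,0.002],[0,0,0.002],[0,0,0.001],[0,0,0],[0,0,0]]' --angular '[[0,0,0],[0,0,0],[0,0,0],[0,0,0],[0,0,0]]' --claw '[0.5,0.5,0.5,0.5,0.5]'

```text
clock: 30.32
tcp_pos: [0.5827, -0.0576, 0.033]
orientation: [-3.141, -0.001, 1.28]
force: [-0.3, -1.0, 1.7]
grip_width: 0.712
```

```bash
python3 -c "
from h import *
plan(*cr(0,.058),.032,73.3)
"
```

```text
t 30.32 pos [ 0.5827 -0.0576  0.033 ] yaw 73.3 grip 0.712 F [-0.3 -1.   1.7] q6 1.76 
 ROT [-0.   -0.01  0.  ]  THEN T [0.001  0.0013 0.001 ] dist 0.002
```

Contact reached; release, rise, and look.

servo_tool --translation '[[0,0,0.001],[0,0,0],[0,0,0],[0,0,0],[0,0,0],[0,0,0],[0,0,-0.02],[0,0,-0.035],[0,0,-0.035],[0,0,-0.03]]' --angular '[[0,0,0],[0,0,0],[0,0,0],[0,0,0],[0,0,0],[0,0,0],[0,0,0],[0,0,0],[0,0,0],[0,0,0]]' --claw '[0.5,0.75,0.8,0.9,1,1,1,1,1,1]'

```text
clock: 31.15
tcp_pos: [0.5824, -0.0575, 0.1533]
orientation: [-3.14, -0.002, 1.28]
force: [1.1, 0.7, -0.1]
grip_width: 0.997
```

```bash
python3 -c "
from h import *
plan(.444,.2515,.14,74)
snap('side','s13',(150,80,320,290),3.5)
"
```

```text
t 31.15 pos [ 0.5824 -0.0575  0.1533] yaw 73.3 grip 0.997 F [ 1.1  0.7 -0.1] q6 1.76 
 ROT [-0.01 -0.01 -0.1 ]  THEN T [ 0.2589 -0.2182  0.0133] dist 0.339
```

View pics/s13.png

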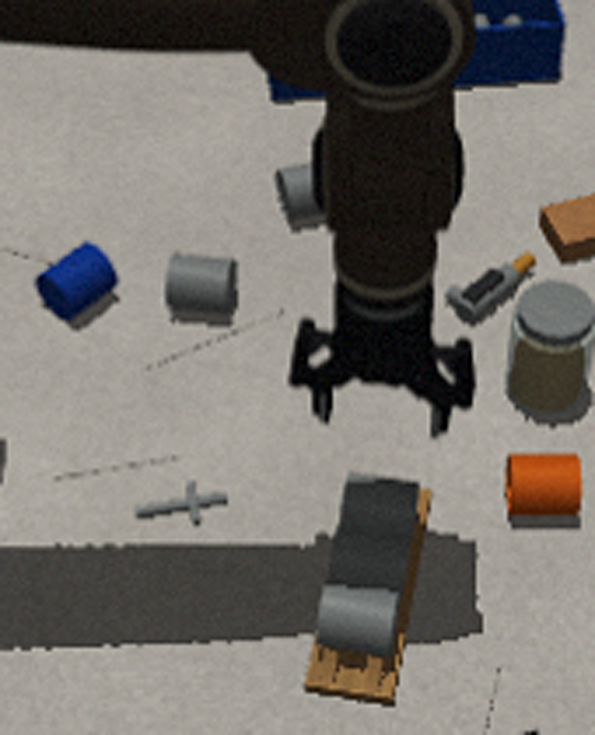

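servo_tool --translation '[[0.0259,-0.0218,0],[0.0259,-0.0218,0],[0.0259,-0.0218,0],[0.0259,-0.0218,0],[0.0259,-0.0218,0],[0.0259,-0.0218,0],[0.0259,-0.0218,0],[0.0259,-0.0218,0],[0.0259,-0.0218,0],[0.0259,-0.0218,0]]' --angular '[[0,0,-0.1],[0,0,0],[0,0,0],[0,0,0],[0,0,0],[0,0,0],[0,0,0],[0,0,0],[0,0,0],[0,0,0]]' --claw '[1,1,1,1,1,1,1,1,1,1]'

```text
clock: 32.03
tcp_pos: [0.4436, 0.253, 0.152]
orientation: [-3.14, -0.002, 1.292]
force: [0.8, 1.0, 0.1]
grip_width: 1.0
```

servo_tool --translation '[[0,0,0.035],[0,0,0.035],[0,0,0.02],[0,0,0],[0,0,0],[0,0,0]]' --angular '[[0,0,0],[0,0,0],[0,0,0],[0,0,0],[0,0,0],[0,0,0]]' --claw '[1,1,1,1,1,1]'

```text
clock: 32.53
tcp_pos: [0.4452, 0.2521, 0.0634]
orientation: [-3.141, -0.003, 1.292]
force: [-0.3, 0.5, 0.9]
grip_width: 1.0
```

```bash
python3 -c "
from h import *
plan(.444,.2515,.0145,74)
snap('side','s14',(150,80,320,290),3.5)
snap('top','t14',(90,120,350,280),3)
"
```

```text
t 32.53 pos [0.4452 0.2521 0.0634] yaw 74.0 grip 1.0 F [-0.3  0.5  0.9] q6 2.36 
 ROT [-0.   -0.02  0.  ]  THEN T [-0.0009 -0.001   0.0489] dist 0.049
```

View pics/s14.png

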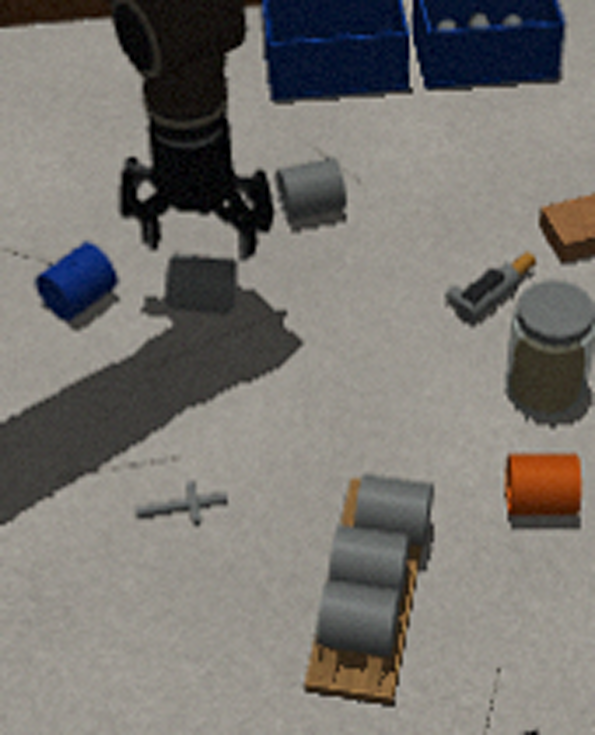

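View pics/t14.png

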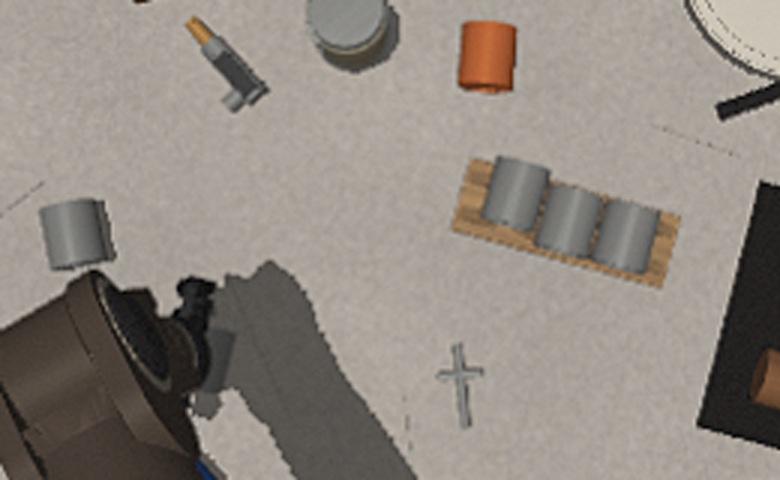

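```bash
python3 -c "
from h import *
print(cr(.013,.058)); plan(*cr(.012,.058),.153,73.3)
"
```

```text
[ 0.5966186  -0.06068198]
t 32.63 pos [0.4458 0.2523 0.064 ] yaw 74.0 grip 1.0 F [0.4 0.5 0. ] q6 2.36 
 ROT [ 0.01 -0.03  0.1 ]  THEN T [-0.2564  0.2334 -0.089 ] dist 0.358
```

servo_tool --translation '[[0,0,-0.03],[0,0,-0.03],[0,0,-0.03],[-0.0285,0.026,0],[-0.0285,0.026,0],[-0.0285,0.026,0],[-0.0285,0.026,0],[-0.0285,0.026,0],[-0.0285,0.026,0],[-0.0285,0.026,0]]' --angular '[[0,0,0.1],[0,0,0],[0,0,0],[0,0,0],[0,0,0],[0,0,0],[0,0,0],[0,0,0],[0,0,0],[0,0,0]]' --claw '[1,1,1,1,1,1,1,1,1,1]'

```text
clock: 33.47
tcp_pos: [0.563, 0.0062, 0.1536]
orientation: [3.14, -0.003, 1.279]
force: [0.1, -0.3, 0.3]
grip_width: 1.001
```

servo_tool --translation '[[-0.0285,0.026,0],[-0.0285,0.026,0],[0,0,0.03],[0,0,0.03],[0,0,0],[0,0,0],[0,0,0]]' --angular '[[0,0,0],[0,0,0],[0,0,0],[0,0,0],[0,0,0],[0,0,0],[0,0,0]]' --claw '[1,1,1,1,1,1,1]'

```text
clock: 34.05
tcp_pos: [0.5959, -0.061, 0.0936]
orientation: [3.141, -0.002, 1.28]
force: [0.5, -0.5, -0.6]
grip_width: 0.996
```

```bash
python3 -c "
from h import *
plan(*cr(.012,.058),.033,73.3)
snap('side','s15',(200,180,320,290),5)
"
```

```text
t 34.05 pos [ 0.5959 -0.061   0.0936] yaw 73.3 grip 0.996 F [ 0.5 -0.5 -0.6] q6 1.76 
 ROT [ 0.01 -0.02  0.01]  THEN T [ 0.0005 -0.0004  0.0606] dist 0.061
```

View pics/s15.png

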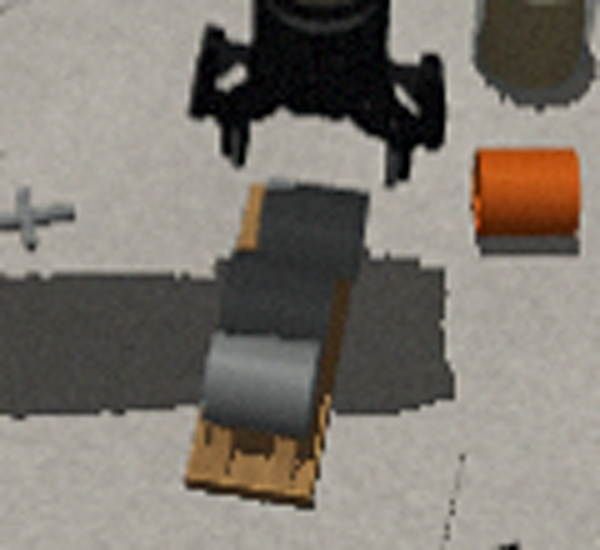

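servo_tool --translation '[[0,0,0.02],[0,0,0.02],[0,0,0.0205],[0,0,0],[0,0,0],[0,0,0],[0,0,0],[0,0,0],[0,0,0],[0,0,0]]' --angular '[[0,0,0],[0,0,0],[0,0,0],[0,0,0],[0,0,0],[0,0,0],[0,0,0],[0,0,0],[0,0,0],[0,0,0]]' --claw '[1,1,1,1,0.9,0.85,0.8,0.75,0.7,0.6]'

```text
clock: 34.93
tcp_pos: [0.5962, -0.0611, 0.0328]
orientation: [3.14, -0.002, 1.28]
force: [-0.5, -0.6, 5.9]
grip_width: 0.714
```

servo_tool --translation '[[0,0,0],[0,0,0],[0,0,0],[0,0,0]]' --angular '[[0,0,0],[0,0,0],[0,0,0],[0,0,0]]' --claw '[0.5,0.5,0.5,0.5]'

```text
clock: 35.27
tcp_pos: [0.5962, -0.0611, 0.0329]
orientation: [3.14, -0.002, 1.28]
force: [-0.4, -0.3, 5.7]
grip_width: 0.719
```

```bash
python3 -c "
from h import *
plan(*cr(0,.058),.033,73.3)
"
```

```text
t 35.27 pos [ 0.5962 -0.0611  0.0329] yaw 73.3 grip 0.719 F [-0.4 -0.3  5.7] q6 1.76 
 ROT [ 0.01 -0.02  0.  ]  THEN T [ 0.0005 -0.0127 -0.0001] dist 0.013
```

servo_tool --translation '[[0,0,-0.006],[0,0,0],[0,-0.0065,0],[0,-0.0065,0],[0,0,0],[0,0,0.003],[0,0,0.003],[0,0,0],[0,0,0]]' --angular '[[0,0,0],[0,0,0],[0,0,0],[0,0,0],[0,0,0],[0,0,0],[0,0,0],[0,0,0],[0,0,0]]' --claw '[0.5,0.5,0.5,0.5,0.5,0.5,0.5,0.5,0.5]'

```text
clock: 36.02
tcp_pos: [0.5826, -0.0569, 0.0327]
orientation: [-3.141, -0.003, 1.28]
force: [-6.4, 1.8, 13.5]
grip_width: 0.717
```

```bash
python3 -c "
from h import *
plan(*cr(0,.058),.033,73.3)
"
```

```text
t 36.02 pos [ 0.5826 -0.0569  0.0327] yaw 73.3 grip 0.717 F [-6.4  1.8 13.5] q6 1.76 
 ROT [-0.   -0.02  0.01]  THEN T [ 0.0004  0.0015 -0.0003] dist 0.002
```

servo_tool --translation '[[0,0,-0.001],[0,0,0],[0,0,0],[0,0,0],[0,0,0],[0,0,0],[0,0,-0.02],[0,0,-0.035],[0,0,-0.035],[0,0,-0.03]]' --angular '[[0,0,0],[0,0,0],[0,0,0],[0,0,0],[0,0,0],[0,0,0],[0,0,0],[0,0,0],[0,0,0],[0,0,0]]' --claw '[0.75,0.78,0.8,0.9,1,1,1,1,1,1]'

```text
clock: 36.85
tcp_pos: [0.5826, -0.0575, 0.1537]
orientation: [-3.14, -0.002, 1.28]
force: [0.6, -0.4, -0.9]
grip_width: 1.001
```

```bash
python3 -c "
from h import *
plan(.444,.2515,.14,74)
"
```

```text
t 36.85 pos [ 0.5826 -0.0575  0.1537] yaw 73.3 grip 1.001 F [ 0.6 -0.4 -0.9] q6 1.76 
 ROT [-0.01 -0.01 -0.1 ]  THEN T [ 0.2588 -0.2184  0.0137] dist 0.339
```

servo_tool --translation '[[0.0259,-0.0218,0],[0.0259,-0.0218,0],[0.0259,-0.0218,0],[0.0259,-0.0218,0],[0.0259,-0.0218,0],[0.0259,-0.0218,0],[0.0259,-0.0218,0],[0.0259,-0.0218,0],[0.0259,-0.0218,0],[0.0259,-0.0218,0]]' --angular '[[0,0,-0.1],[0,0,0],[0,0,0],[0,0,0],[0,0,0],[0,0,0],[0,0,0],[0,0,0],[0,0,0],[0,0,0]]' --claw '[1,1,1,1,1,1,1,1,1,1]'

```text
clock: 37.68
tcp_pos: [0.4439, 0.253, 0.1526]
orientation: [-3.14, -0.002, 1.292]
force: [0.3, -0.1, 0.4]
grip_width: 1.001
```

servo_tool --translation '[[0,0,0.035],[0,0,0.035],[0,0,0.02],[0,0,0],[0,0,0],[0,0,0]]' --angular '[[0,0,0],[0,0,0],[0,0,0],[0,0,0],[0,0,0],[0,0,0]]' --claw '[1,1,1,1,1,1]'

```text
clock: 38.18
tcp_pos: [0.4455, 0.2521, 0.064]
orientation: [-3.141, -0.003, 1.292]
force: [0.2, 0.6, 0.8]
grip_width: 0.998
```

```bash
python3 -c "
from h import *
plan(.444,.2515,.0145,74)
snap('side','s16',(150,80,320,290),3.5)
snap('top','t16',(90,120,350,280),3)
"
```

```text
t 38.18 pos [0.4455 0.2521 0.064 ] yaw 74.0 grip 0.998 F [0.2 0.6 0.8] q6 2.36 
 ROT [-0.   -0.02  0.  ]  THEN T [-0.001  -0.0013  0.0495] dist 0.05
```

View pics/s16.png

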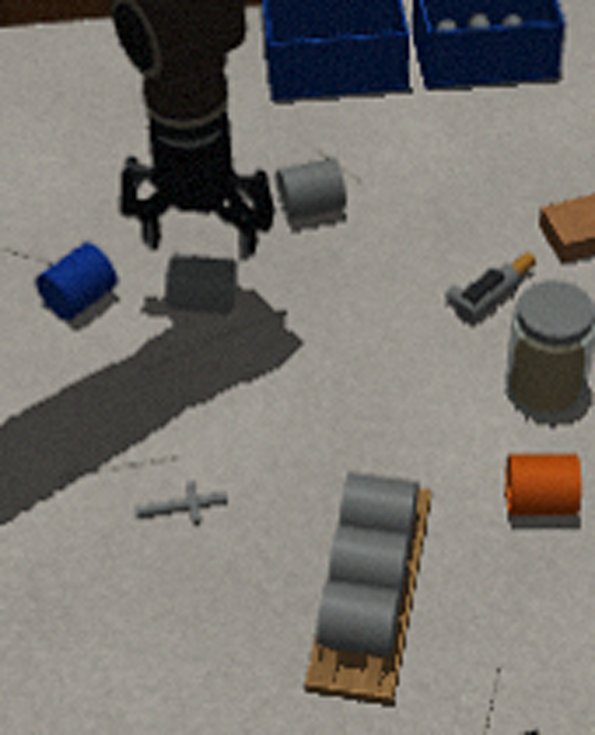

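View pics/t16.png

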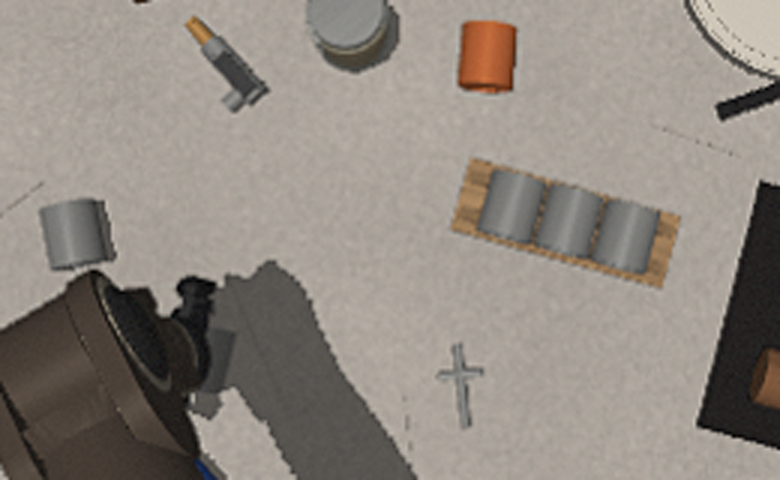

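servo_tool --translation '[[-0.001,0,0.016],[0,0,0.016],[0,0,0.0165],[0,0,0],[0,0,0],[0,0,0],[0,0,0],[0,0,0],[0,0,0],[0,0,0]]' --angular '[[0,0,0],[0,0,0],[0,0,0],[0,0,0],[0,0,0],[0,0,0],[0,0,0],[0,0,0],[0,0,0],[0,0,0]]' --claw '[1,1,1,1,0.9,0.85,0.8,0.75,0.7,0.6]'

```text
clock: 39.12
tcp_pos: [0.4452, 0.2515, 0.0155]
orientation: [3.142, -0.003, 1.292]
force: [-0.8, -0.2, 6.0]
grip_width: 0.714
```

servo_tool --translation '[[0,0,0],[0,0,0],[0,0,0],[0,0,0]]' --angular '[[0,0,0],[0,0,0],[0,0,0],[0,0,0]]' --claw '[0.5,0.5,0.5,0.5]'

```text
clock: 39.45
tcp_pos: [0.4451, 0.2515, 0.0155]
orientation: [3.141, -0.003, 1.292]
force: [-2.3, -1.3, 6.6]
grip_width: 0.722
```

```bash
python3 -c "
from h import *
plan(*cr(0,-.029),.145,73.3)
"
```

```text
t 39.45 pos [0.4451 0.2515 0.0155] yaw 74.0 grip 0.722 F [-2.3 -1.3  6.6] q6 2.36 
 ROT [ 0.   -0.03  0.11]  THEN T [-0.3425  0.2218 -0.1295] dist 0.428
```

servo_tool --translation '[[0,0,-0.02],[0,0,-0.03],[0,0,-0.03],[0,0,-0.03],[0,0,-0.02],[-0.0285,0.0185,0],[-0.0285,0.0185,0],[-0.0285,0.0185,0],[-0.0285,0.0185,0],[-0.0285,0.0185,0]]' --angular '[[0,0,0],[0,-0.03,0.1],[0,0,0],[0,0,0],[0,0,0],[0,0,0],[0,0,0],[0,0,0],[0,0,0],[0,0,0]]' --claw '[0.5,0.5,0.5,0.5,0.5,0.5,0.5,0.5,0.5,0.5]'

```text
clock: 40.28
tcp_pos: [0.4924, 0.0865, 0.1446]
orientation: [-3.141, 0.002, 1.28]
force: [1.4, -0.4, -1.7]
grip_width: 0.719
```

servo_tool --translation '[[-0.0285,0.0185,0],[-0.0285,0.0185,0],[-0.0285,0.0185,0],[-0.0285,0.0185,0],[-0.0285,0.0185,0],[-0.0285,0.0185,0],[-0.0285,0.0185,0],[0,0,0],[0,0,0],[0,0,0]]' --angular '[[0,0,0],[0,0,0],[0,0,0],[0,0,0],[0,0,0],[0,0,0],[0,0,0],[0,0,0],[0,0,0],[0,0,0]]' --claw '[0.5,0.5,0.5,0.5,0.5,0.5,0.5,0.5,0.5,0.5]'

```text
clock: 41.12
tcp_pos: [0.5588, -0.1402, 0.1442]
orientation: [-3.139, 0.002, 1.279]
force: [-0.4, 0.3, -2.3]
grip_width: 0.716
```

```bash
python3 -c "
from h import *
plan(*cr(0,-.029),.0795,73.3)
snap('side','s17',(180,180,320,300),5)
"
```

```text
t 41.12 pos [ 0.5588 -0.1402  0.1442] yaw 73.3 grip 0.716 F [-0.4  0.3 -2.3] q6 1.62 
 ROT [-0.02  0.02  0.  ]  THEN T [0.     0.0004 0.0647] dist 0.065
```

View pics/s17.png

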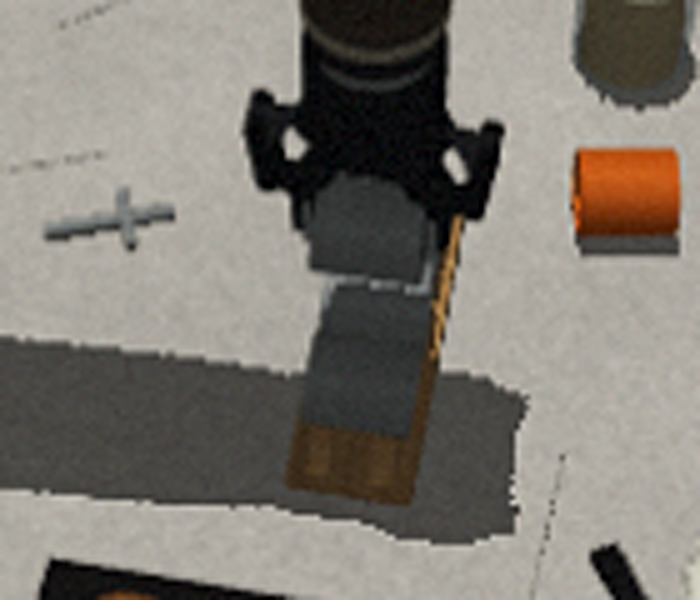

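servo_tool --translation '[[0,0,0.02],[0,0,0.02],[0,0,0.012],[0,0,0.005],[0,0,0.003],[0,0,0],[0,0,0]]' --angular '[[0,0,0],[0,0,0],[0,0,0],[0,0,0],[0,0,0],[0,0,0],[0,0,0]]' --claw '[0.5,0.5,0.5,0.5,0.5,0.5,0.5]'

```text
clock: 41.75
tcp_pos: [0.5595, -0.14, 0.0854]
orientation: [-3.141, 0.002, 1.281]
force: [-0.5, -0.8, -1.1]
grip_width: 0.719
```

servo_tool --translation '[[0,0,0.002],[0,0,0.001],[0,0,0],[0,0,0]]' --angular '[[0,0,0],[0,0,0],[0,0,0],[0,0,0]]' --claw '[0.5,0.5,0.5,0.5]'

```text
clock: 42.08
tcp_pos: [0.5591, -0.1405, 0.0817]
orientation: [-3.141, 0.002, 1.28]
force: [0.8, 1.1, -1.6]
grip_width: 0.72
```

```bash
python3 -c "
from h import *
plan(*cr(0,-.029),.0795,73.3)
"
```

```text
t 42.08 pos [ 0.5591 -0.1405  0.0817] yaw 73.3 grip 0.72 F [ 0.8  1.1 -1.6] q6 1.62 
 ROT [-0.01  0.02  0.  ]  THEN T [ 0.0002 -0.      0.0022] dist 0.002
```

servo_tool --translation '[[0,0,0.001],[0,0,0.001],[0,0,0.001],[0,0,0],[0,0,0],[0,0,0]]' --angular '[[0,0,0],[0,0,0],[0,0,0],[0,0,0],[0,0,0],[0,0,0]]' --claw '[0.5,0.5,0.5,0.5,0.5,0.5]'

```text
clock: 42.58
tcp_pos: [0.5593, -0.1408, 0.0799]
orientation: [3.141, 0.002, 1.28]
force: [-3.0, -0.4, 7.6]
grip_width: 0.719
```

Seated on contact (7.6 N, negligible side force). Release and rise.

servo_tool --translation '[[0,0,0],[0,0,0],[0,0,0],[0,0,0],[0,0,0],[0,0,0],[0,0,-0.02],[0,0,-0.03],[0,0,-0.03],[0,0,0]]' --angular '[[0,0,0],[0,0,0],[0,0,0],[0,0,0],[0,0,0],[0,0,0],[0,0,0],[0,0,0],[0,0,0],[0,0,0]]' --claw '[0.75,0.78,0.8,0.9,1,1,1,1,1,1]'

```text
clock: 43.42
tcp_pos: [0.5617, -0.1408, 0.1646]
orientation: [3.135, 0.002, 1.28]
force: [0.6, -0.9, 0.7]
grip_width: 0.999
```

```bash
python3 -c "
from h import *
plan(.569,.377,.155,98)
snap('side','s18',(150,80,320,290),3.5)
"
```

```text
t 43.42 pos [ 0.5617 -0.1408  0.1646] yaw 73.3 grip 0.999 F [ 0.6 -0.9  0.7] q6 1.62 
 ROT [ 0.05  0.03 -3.59]  THEN T [0.5118 0.0793 0.0096] dist 0.518
```

View pics/s18.png

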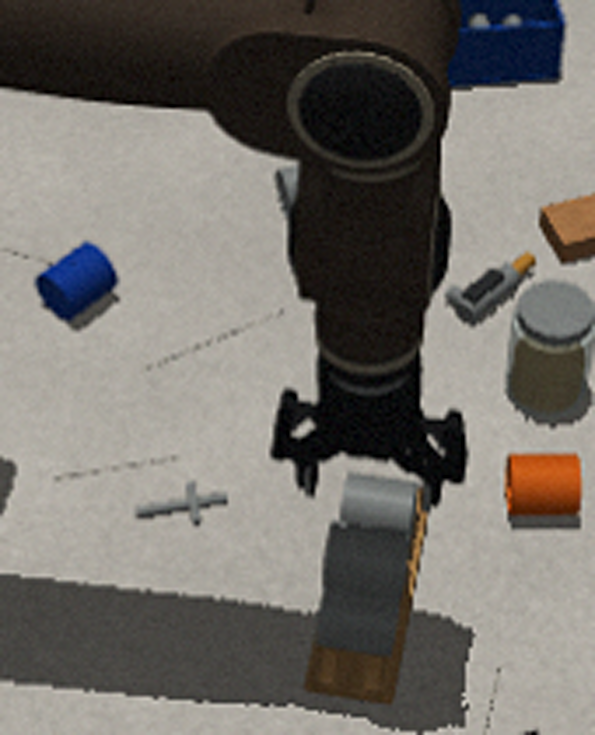

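servo_tool --translation '[[0,0,0],[0,0,0],[0,0,0],[0,0,0],[0.034,0.0053,0],[0.034,0.0053,0],[0.034,0.0053,0],[0.034,0.0053,0],[0.034,0.0053,0],[0.034,0.0053,0]]' --angular '[[0.05,0.03,-0.9],[0,0,-0.9],[0,0,-0.9],[0,0,-0.89],[0,0,0],[0,0,0],[0,0,0],[0,0,0],[0,0,0],[0,0,0]]' --claw '[1,1,1,1,1,1,1,1,1,1]'

```text
clock: 44.3
tcp_pos: [0.5616, 0.0677, 0.1581]
orientation: [-3.134, -0.004, 1.71]
force: [-0.5, -0.4, 0.2]
grip_width: 1.002
```

servo_tool --translation '[[0.034,0.0053,0],[0.034,0.0053,0],[0.034,0.0053,0],[0.034,0.0053,0],[0.034,0.0053,0],[0.034,0.0053,0],[0.034,0.0053,0],[0.034,0.0053,0],[0.034,0.0053,0],[0,0,0.035]]' --angular '[[0,0,0],[0,0,0],[0,0,0],[0,0,0],[0,0,0],[0,0,0],[0,0,0],[0,0,0],[0,0,0],[0,0,0]]' --claw '[1,1,1,1,1,1,1,1,1,1]'

```text
clock: 45.13
tcp_pos: [0.5692, 0.384, 0.1305]
orientation: [3.137, -0.011, 1.716]
force: [0.3, 0.1, 0.5]
grip_width: 0.999
```

servo_tool --translation '[[0,0,0.035],[0,0,0.03],[0,0,0],[0,0,0],[0,0,0]]' --angular '[[0,0,0],[0,0,0],[0,0,0],[0,0,0],[0,0,0]]' --claw '[1,1,1,1,1]'

```text
clock: 45.55
tcp_pos: [0.5666, 0.3763, 0.0614]
orientation: [-3.136, -0.005, 1.711]
force: [-0.2, -0.1, 0.5]
grip_width: 0.997
```

```bash
python3 -c "
from h import *
plan(.569,.377,.0145,98)
snap('side','s19',(150,60,320,290),3)
snap('top','t19',(90,120,350,280),3)
"
```

```text
t 45.55 pos [0.5666 0.3763 0.0614] yaw 98.0 grip 0.997 F [-0.2 -0.1  0.5] q6 2.01 
 ROT [-0.05 -0.04  0.  ]  THEN T [0.0003 0.0025 0.0469] dist 0.047
```

View pics/s19.png

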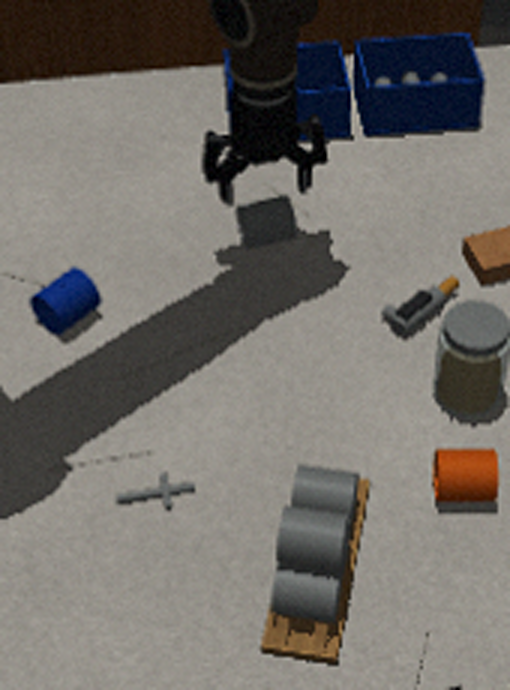

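View pics/t19.png

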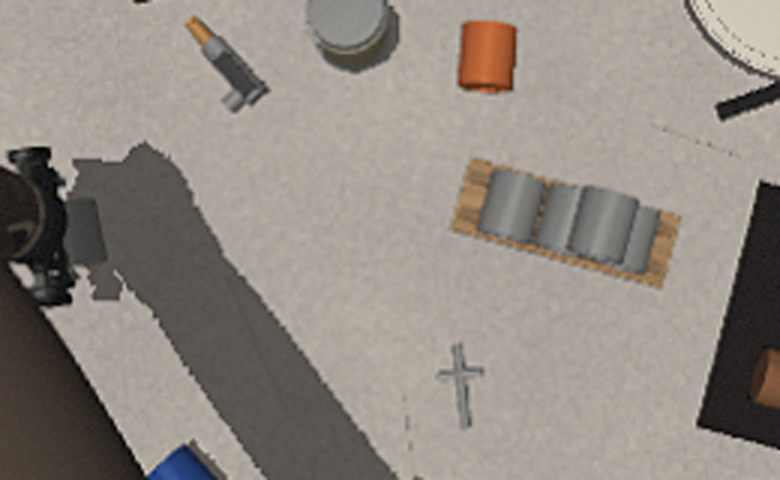

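servo_tool --translation '[[0,0.002,0.016],[0,0,0.016],[0,0,0.0145],[0,0,0],[0,0,0],[0,0,0],[0,0,0],[0,0,0],[0,0,0],[0,0,0]]' --angular '[[-0.05,-0.04,0],[0,0,0],[0,0,0],[0,0,0],[0,0,0],[0,0,0],[0,0,0],[0,0,0],[0,0,0],[0,0,0]]' --claw '[1,1,1,1,0.9,0.85,0.8,0.75,0.7,0.6]'

```text
clock: 46.48
tcp_pos: [0.5687, 0.3771, 0.0156]
orientation: [3.14, -0.001, 1.711]
force: [-1.4, -0.7, 6.0]
grip_width: 0.722
```

servo_tool --translation '[[0,0,0],[0,0,0],[0,0,0],[0,0,0]]' --angular '[[0,0,0],[0,0,0],[0,0,0],[0,0,0]]' --claw '[0.5,0.5,0.5,0.5]'

```text
clock: 46.82
tcp_pos: [0.5687, 0.377, 0.0156]
orientation: [3.14, -0.001, 1.711]
force: [-1.5, -0.1, 5.5]
grip_width: 0.722
```

```bash
python3 -c "
from h import *
plan(*cr(0,.029),.145,73.3)
"
```

```text
t 46.82 pos [0.5687 0.377  0.0156] yaw 98.0 grip 0.722 F [-1.5 -0.1  5.5] q6 2.02 
 ROT [ 0.02 -0.01  3.6 ]  THEN T [-0.4402  0.1395 -0.1294] dist 0.48
```

servo_tool --translation '[[0,0,-0.02],[0,0,-0.03],[0,0,-0.03],[0,0,-0.03],[0,0,-0.02],[0,0,0],[-0.0314,0.01,0],[-0.0314,0.01,0],[-0.0314,0.01,0],[-0.0314,0.01,0]]' --angular '[[0,0,0],[0,0,0.72],[0,0,0.72],[0,0,0.72],[0,0,0.72],[0,0,0.72],[0,0,0],[0,0,0],[0,0,0],[0,0,0]]' --claw '[0.5,0.5,0.5,0.5,0.5,0.5,0.5,0.5,0.5,0.5]'

```text
clock: 47.65
tcp_pos: [0.5698, 0.2436, 0.1438]
orientation: [3.142, 0.001, 1.28]
force: [0.3, 0.1, -1.1]
grip_width: 0.721
```

servo_tool --translation '[[-0.0314,0.01,0],[-0.0314,0.01,0],[-0.0314,0.01,0],[-0.0314,0.01,0],[-0.0314,0.01,0],[-0.0314,0.01,0],[-0.0314,0.01,0],[0,0,0],[0,0,0],[0,0,0]]' --angular '[[0,0,0],[0,0,0],[0,0,0],[0,0,0],[0,0,0],[0,0,0],[0,0,0],[0,0,0],[0,0,0],[0,0,0]]' --claw '[0.5,0.5,0.5,0.5,0.5,0.5,0.5,0.5,0.5,0.5]'

```text
clock: 48.48
tcp_pos: [0.5739, 0.0142, 0.144]
orientation: [-3.141, 0.0, 1.278]
force: [-0.2, 0.5, -1.8]
grip_width: 0.72
```

```bash
python3 -c "
from h import *
plan(*cr(0,.029),.0796,73.3)
snap('side','s20',(180,180,320,300),5)
"
```

```text
t 48.48 pos [0.5739 0.0142 0.144 ] yaw 73.2 grip 0.72 F [-0.2  0.5 -1.8] q6 1.89 
 ROT [-0.    0.   -0.01]  THEN T [-0.0942  0.0303  0.0644] dist 0.118
```

View pics/s20.png

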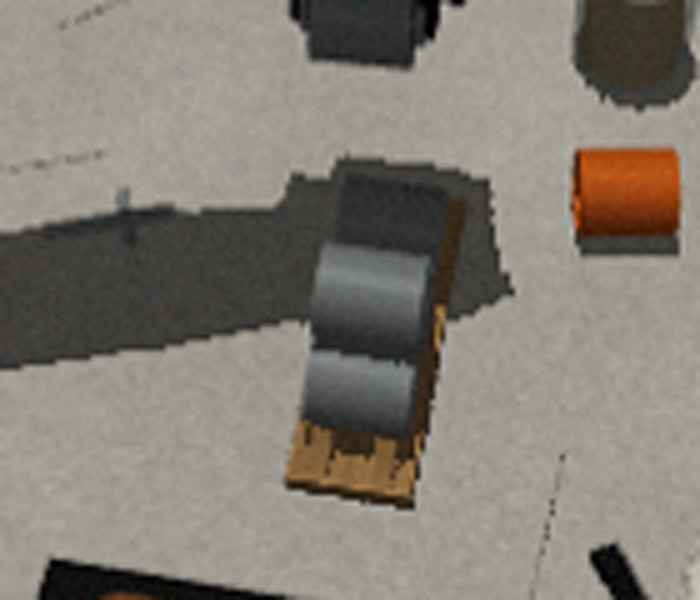

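servo_tool --translation '[[-0.0314,0.0101,0],[-0.0314,0.0101,0],[-0.0314,0.0101,0],[0,0,0],[0,0,0.02],[0,0,0.02],[0,0,0],[0,0,0],[0,0,0]]' --angular '[[0,0,0],[0,0,0],[0,0,0],[0,0,0],[0,0,0],[0,0,0],[0,0,0],[0,0,0],[0,0,0]]' --claw '[0.5,0.5,0.5,0.5,0.5,0.5,0.5,0.5,0.5]'

```text
clock: 49.28
tcp_pos: [0.5762, -0.0839, 0.1048]
orientation: [3.141, 0.001, 1.28]
force: [-0.8, 0.6, -1.8]
grip_width: 0.723
```

```bash
python3 -c "
from h import *
plan(*cr(0,.029),.0796,73.3)
"
```

```text
t 49.28 pos [ 0.5762 -0.0839  0.1048] yaw 73.4 grip 0.723 F [-0.8  0.6 -1.8] q6 1.72 
 ROT [0.   0.   0.01]  THEN T [-0.0009 -0.0001  0.0252] dist 0.025
```

servo_tool --translation '[[-0.0005,0,0.01],[0,0,0.008],[0,0,0.003],[0,0,0.002],[0,0,0.001],[0,0,0],[0,0,0],[0,0,0]]' --angular '[[0,0,0],[0,0,0],[0,0,0],[0,0,0],[0,0,0],[0,0,0],[0,0,0],[0,0,0]]' --claw '[0.5,0.5,0.5,0.5,0.5,0.5,0.5,0.5]'

```text
clock: 49.95
tcp_pos: [0.5761, -0.0857, 0.0811]
orientation: [3.14, 0.001, 1.278]
force: [-1.5, -0.6, 5.7]
grip_width: 0.722
```

servo_tool --translation '[[0,0,0.001],[0,0,0],[0,0,0]]' --angular '[[0,0,0],[0,0,0],[0,0,0]]' --claw '[0.5,0.5,0.5]'

```text
clock: 50.2
tcp_pos: [0.5762, -0.0858, 0.081]
orientation: [3.139, 0.001, 1.278]
force: [-4.3, -1.2, 10.7]
grip_width: 0.719
```

```bash
python3 -c "
from h import *
plan(*cr(0,.029),.0796,73.3)
"
```

```text
t 50.2 pos [ 0.5762 -0.0858  0.081 ] yaw 73.2 grip 0.719 F [-4.3 -1.2 10.7] q6 1.72 
 ROT [ 0.02  0.01 -0.01]  THEN T [ 0.001  -0.0007  0.0014] dist 0.002
```

servo_tool --translation '[[0,0,0],[0,0,0],[0,0,0],[0,0,0],[0,0,0],[0,0,0],[0,0,-0.02],[0,0,-0.03],[0,0,-0.03],[0,0,-0.03]]' --angular '[[0,0,0],[0,0,0],[0,0,0],[0,0,0],[0,0,0],[0,0,0],[0,0,0],[0,0,0],[0,0,0],[0,0,0]]' --claw '[0.74,0.76,0.8,0.9,1,1,1,1,1,1]'

```text
clock: 51.03
tcp_pos: [0.5753, -0.0852, 0.1898]
orientation: [-3.14, 0.001, 1.279]
force: [0.4, -0.3, 0.3]
grip_width: 1.0
```

servo_tool --translation '[[0,-0.03,0],[0,-0.035,0],[0,-0.035,0],[0,-0.035,0],[0,-0.035,0],[0,-0.03,0],[0,0,0],[0,0,0],[0,0,0]]' --angular '[[0,0,0],[0,0,0],[0,0,0],[0,0,0],[0,0,0],[0,0,0],[0,0,0],[0,0,0],[0,0,0]]' --claw '[1,1,1,1,1,1,1,1,1]'

```text
clock: 51.78
tcp_pos: [0.3849, -0.0278, 0.1893]
orientation: [3.14, 0.0, 1.279]
force: [0.3, -0.1, 0.1]
grip_width: 1.001
```

```bash
python3 -c "
from h import *
snap('side','s21',(180,120,340,384),2.2)
snap('side','s21b',(210,190,300,290),6)
snap('top','t21',(90,70,410,300),2.4)
snap('top','t21b',(230,150,330,230),7)
"
```

```text
(no output)
```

View pics/s21b.png

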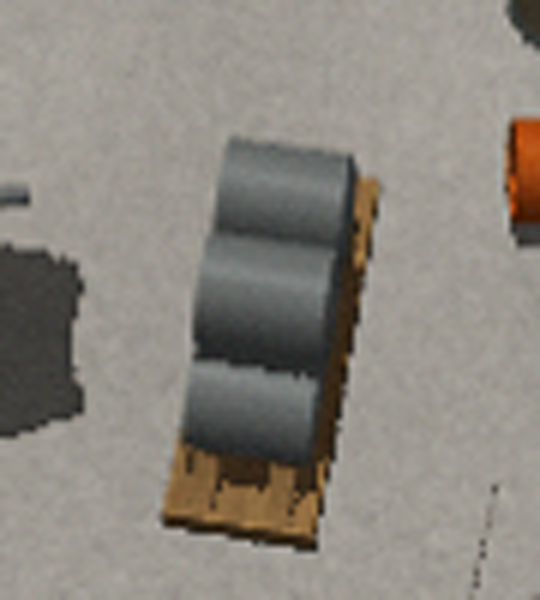

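View pics/t21b.png

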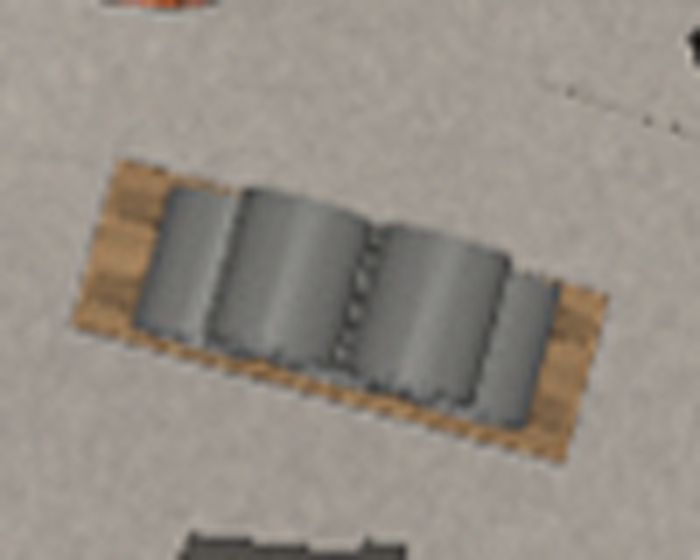

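View pics/t21.png

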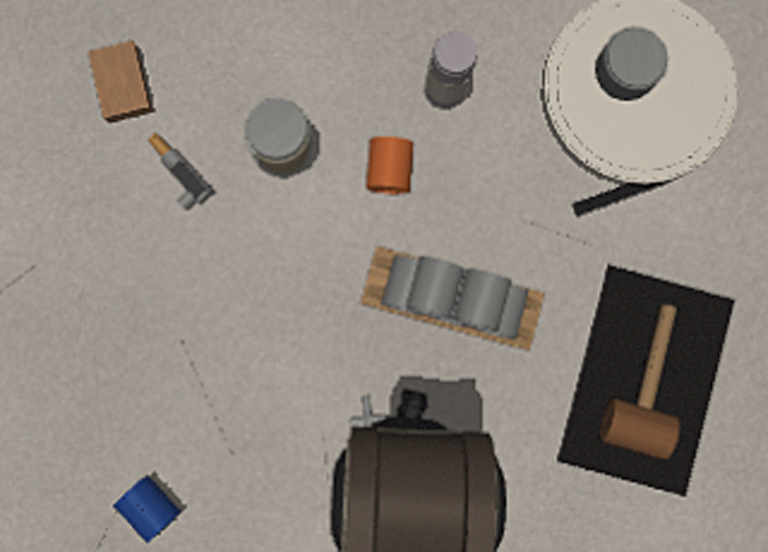

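View pics/s21.png

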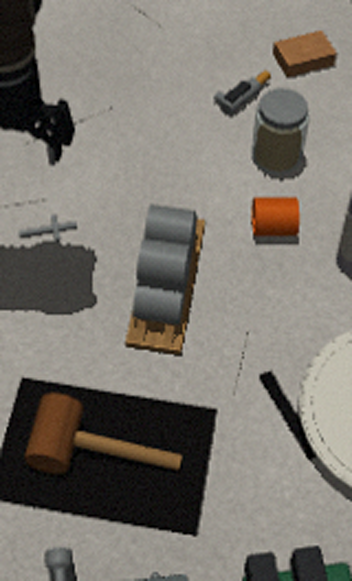

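View pics/s21_raw.png

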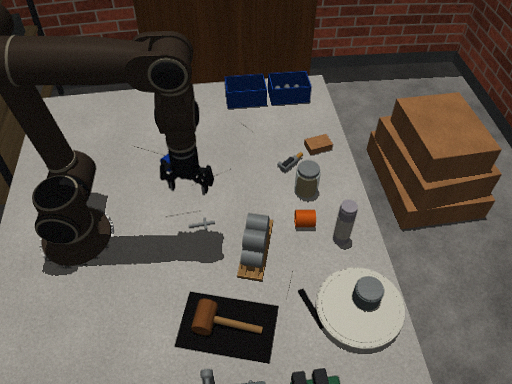

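View pics/t21_raw.png

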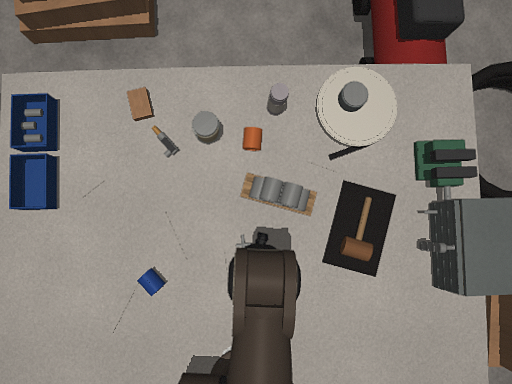

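```bash
python3 -c "
from h import *
print(arm.close_job())"
```

```text
the job is handed in; nothing more can be done
None
```

The mallet is on the black mat and all five pump barrels found are piled on the cradle. Three lie in the notches and two are saddled in the gaps above them. I handed the job in at about 52 s of robot time.

- **Disturbance:** after I placed the third notch barrel, it was found about 13 mm along its notch. I regripped it and set it back level before starting the second row.
- **Last pictures (side and top):**
  - The mallet lies wholly within the mat.
  - The barrels lie along the notches with their ends about level.
  - The jar is upright.
  - No loose steel barrel remains on the board, and the gripper is clear of everything.
- **Not used:** the blue and orange cylinders, and the wide grey cylinder standing on the white disc. I measured that one at about 80 mm across, too big to be a barrel.
- **Disagreements:** the two cameras differed by up to about 5 mm on the cradle's centre, so the row may sit a few millimetres off centre along the notches. The last barrel touched down about 1.4 mm higher than expected while gripped. It looks seated in the pictures since release.

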